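Load the mould drying plate

TASK

Put every plaster mould on the flat metal drying plate, each lying flat with its round hollow facing up, side by side and not on top of one another; turn over any that lie with the hollow down. Once they are all there, turn only the small inner knob on the control box until its pointer is at the raised black diamond mark, without turning the outer ring round it, and then press the white start button fully down and let go. Do not knock over or shove aside the tall dark clay pot.

Things in the scene. Friction and masses are not known exactly. Their poses are not given: they have to be found in the camera images.
- mould_1: white plaster mould, a block 84 (x) x 62 (y) x 46 (z) mm, 0.25 kg; origin at its centre. Its +z face has a round hollow 44 mm across and 20 mm deep; the -z face is plain. -z up means upside down. May be absent. Starts flat on the table, either way up. Stable on any face, also on an end (84 mm tall). All moulds look alike
- mould_2: white plaster mould, a block 84 (x) x 62 (y) x 46 (z) mm, 0.25 kg; origin at its centre. Its +z face has a round hollow 44 mm across and 20 mm deep; the -z face is plain. -z up means upside down. May be absent. Starts flat on the table, either way up. Stable on any face, also on an end (84 mm tall). All moulds look alike
- mould_3: white plaster mould, a block 84 (x) x 62 (y) x 46 (z) mm, 0.25 kg; origin at its centre. Its +z face has a round hollow 44 mm across and 20 mm deep; the -z face is plain. -z up means upside down. May be absent. Starts flat on the table, either way up. Stable on any face, also on an end (84 mm tall). All moulds look alike
- mould_4: white plaster mould, a block 84 (x) x 62 (y) x 46 (z) mm, 0.25 kg; origin at its centre. Its +z face has a round hollow 44 mm across and 20 mm deep; the -z face is plain. -z up means upside down. May be absent. Starts flat on the table, either way up. Stable on any face, also on an end (84 mm tall). All moulds look alike
- plate_top (a point): centre of the top of the drying plate, a fixed low slab (grey base, plain metal top), top 240 (x) x 230 (y) mm, 30 mm above the table; x and y along its sides, z up. It has no rim; four moulds fit in two rows of two (say, centres 92 mm apart along x, 100 mm along y). Behind its right far corner stands a fixed turntable, 118 mm high, 200 mm across
- knob_grip (a point): centre of the inner knob's grip bar, 82 mm above the table, on the dial's vertical axis. The bar is 32 (x) x 12 (y) x 22 (z) mm (71 to 93 mm above the table) and turns with the knob; its x axis points to the pointer end (black line). Below it: a round skirt 29 mm across, and round that the outer ring
- controller: fixed grey control box 170 (x) x 110 (y) x 50 (z) mm beside the plate, origin at the centre of its underside, z up. On its top: at +x the nested dial (axis 30 mm from the centre), at -x the start button
- outer_ring: the black ring round the inner knob, 67 mm across, from 51 to 64 mm above the table (the white line on it to 65 mm); leave it alone. Origin on the dial axis
- inner_knob (a joint): angle of the inner knob, rad: grows anticlockwise seen from above, 0 = pointer at the raised mark (the black diamond on the panel, on the side of the dial away from the start button). Starts at -2.4 to -0.9; turns from -2.8 to 0.6; stays where left, friction 0.03 N m
- ring_mark (a point): outer end of the white line on top of the outer ring, 30 mm from the dial axis; it must stay where it is (the ring turns easily, friction 0.03 N m)
- start_top (a point): centre of the top of the white round start button (28 mm across) on the control box, 85 mm from the dial axis; z up
- start (a joint): travel of the start button, m: 0 released, 0.006 fully pressed (about 5 N); it springs back
- tall_pot: dark brown open clay pot standing on the table, 63 mm across and 70 mm high, not part of the job; origin at the centre of its foot, z up
Mind the look-alikes: they are no part of the job. What is shaped like the mould_3 but pink or red is not meant.

How it is judged:
By the outcome, as a careful person would: the job done as asked, in the order asked, and still so for the second after the job is handed in, with the robot touching nothing.
Of mould_1, mould_2, mould_3 only 2 to 3 are there at a start; the rules pass over those that are not, and their reading is None.
At some moment in a run one of mould_1, mould_2, mould_3, mould_4 may be knocked a few centimetres aside while the robot is not near it.
Once in a run the grip may slacken for a moment while it holds something.
It also fails if it takes over 210 s, if anything falls off the work surface, if the arm or the gripper's body presses on something with over 40 N, if the wrist force passes 120 N, or if a joint passes its speed limit or range.

ROBOT

A 6-joint arm with a two-finger parallel gripper is mounted at the origin on a cart in front of the work surface, level with it; the furniture and walls round the work are solid. World frame = base frame: x ahead of the robot, y to its left, z up, the work surface at z = 0. Lengths are in mm, angles in rad, forces in N, time in s.
With the tool pointing down it reaches from about 325 to 775 mm from the base axis. Payload 5.5 kg.
Tool frame: the origin (TCP) lies between the finger pads; the fingertips stand 22 mm ahead of it and the grasp point (between the pads) lies 3 mm ahead of it (bot.tips_ahead is the distance from the TCP to the fingertips, in mm); z points along the fingers, y is the direction in which the jaws open and shut (so a half turn about z gives the same grasp; the last joint's range is limited). The gripper opens to 88 mm and grips with 3 to 60 N. Pads are 20 mm wide; open, the fingers measure 115 mm over their backs; the gripper's body (75 mm by 178 mm) begins 61 mm behind the grasp point.
Start: joints at [1.155, 0.091, 1.231, -0, 1.82, -0.057], TCP at [210.696, 561.804, 244.631] pointing down, gripper open.
Joint ranges: [-2.87, 2.87], [-0.86, 2.18], [0.17, 2.46], [-1.51, 4.65], [0.06, 2.69], [-2.65, 2.65]. Speed limits (rad/s): [2.57, 2.57, 3.01, 3.14, 3.14, 3.14].

INTERFACE

Orientations are given as a 3x3 rotation matrix whose columns are the frame's x, y, z axes.
In Python, from station import readout, viewer, workorder, bot gives the robot as it stands. The module is installed in compiled form; this text tells all that it offers.
- The arm moves only by the tool carry_out, never from a script. Its argument "targets" is one flat list of numbers, 5 for each row, row after row: the shift along the tool's x, y, z in mm, then the turn about the tool's z in degrees, then the closure, from 0 (fully open) to 1 (shut). In form: [dx, dy, dz, roll, hand, dx, dy, dz, roll, hand, ...]. A call has 1 to 20 rows; each row shifts and turns the commanded pose from where the row before left it, along the tool's axes as they then stand; what a row does not reach is not made up. A row lasts 1/12 s, in which the tool goes at most 41.7 mm and 7.16 degrees, less where a joint would pass 70% of its speed; a pose out of reach is approached as far as the arm can. A call is refused whole if a number of a shift passes 41.7 or a number of a turn 7.16, either way. A call with a gripper value outside its range is refused whole. The fingers move at their own pace and stop on an object; "squeeze" is the grip in N (left out, the last holds). Time passes only in rows, so rows that do not move let the fingers close. It gives the time, the measured TCP pose, the force and the opening at its end, in the units of the state.
- readout.get_state(): the state, without advancing time (a new reading comes with each control period).
- viewer.grab_frame(name): name is "scene" or "top" or "wrist"; returns a dict with "image" (480x640x3 uint8, red, green, blue), "fov_y" (degrees; the focal length in pixels is half the picture's height over the tangent of half this angle, whatever the lens; pixels are square), "cx", "cy" (the principal point, pixels), "pose" (4x4, takes a point from camera to world coordinates); the wrist camera has in their place "hand_eye" (4x4, takes a point from camera to tool coordinates, whose origin is the TCP and whose axes are the flange's). Camera axes: x right, y down, z forward; pixel columns grow to the right and rows downward; lengths in mm; the calibration is good to about 2 mm. A picture is of the moment at which its call begins: read the wrist's pose just before it. There is no depth.
- workorder.hand_in(): hands the job in, once; it reports no verdict.
Trained networks look in the newest picture that a camera, given by its name, has taken for a name from the list of things; names that differ only in an ending like _2 or _b are one class to them, and where a whole thing is asked for, a point or a joint stands for the part that bears it (a point fixed in the world has none). Each returns a list of dicts, best first, with "score" (0 to 1); they miss things now and then, are a little off and sometimes report something else, mostly with a low value. They report only what shows in the picture. A call takes as long as a camera call. They do not tell look-alikes from the thing itself.
- viewer.search_frame(camera, thing): "location" ([x, y, z] in mm, in world coordinates, good to about 4 mm: the middle of the surface that is visible of it).
- viewer.outline_of(camera, thing): "region" (480x640 bool, what is visible of it).
- viewer.spot_point(camera, thing): "location" ([x, y, z] in mm, in world coordinates, good to about 4 mm: a listed point, or the origin of a listed thing).
The state is a dict: "time": time; "joint_pos": joint angles; "dq": joint speeds; "tau": joint torques, N m; "ee_pos": TCP position; "eef_rot": TCP orientation; "ft_force": force on the tool from outside, world axes, zero at the start; "wrist_torque": the same for the moment, N m; "grip_width": finger opening in mm.
Only numpy, scipy, OpenCV 4.12 (cv2) and the standard library are available. Lean on these libraries where they do the work, as an engineer would, in place of code of your own. Each camera call takes 0.05 s, during which the arm holds its last target.

## Working session

There is one attempt and no reset: what is moved stays moved. The work goes in short steps, Python scripts to look and compute and a tool call to move; the robot and the scene stay as the last step left them, time stands still between calls to the robot, and variables do not carry over. Pictures are saved under pics/ and viewed, and the job is handed in when it is done.

Besides the shell and the picture viewer there is one more tool, called after ">>>" in YAML: its name, and indented under it one key for each argument. carry_out: Moves the arm, as the interface text tells. Its arguments: {"type":"object","properties":{"targets":{"type":"array","items":{"type":"number"}},"squeeze":{"type":"number"}},"required":["targets"]}

```bash
ls; mkdir -p pics; python3 - <<'E'
from station import readout, viewer, workorder, bot
import cv2,numpy as np
s=readout.get_state()
for k,v in s.items(): print(k,np.round(v,3).tolist() if not isinstance(v,float) else v)
for n in ["scene","top","wrist"]:
    f=viewer.grab_frame(n)
    cv2.imwrite(f"pics/{n}0.png",f["image"][:,:,::-1])
    print(n,f["fov_y"],f["cx"],f["cy"],np.round(f.get("pose",f.get("hand_eye")),3).tolist())
E
```

```text
pics
time 0.0
joint_pos [1.155, 0.092, 1.232, -0.0, 1.82, -0.057]
dq [-0.001, 0.0, 0.0, -0.002, -0.001, -0.001]
tau [0.001, -44.644, -40.646, 0.07, 0.029, -0.0]
ee_pos [210.565, 561.553, 243.514]
eef_rot [[-0.936, 0.351, -0.001], [0.351, 0.936, -0.002], [0.0, -0.002, -1.0]]
ft_force [0.385, 0.98, -0.034]
wrist_torque [0.065, 0.037, -0.036]
grip_width 87.86412899846124
scene 55.96447488448293 320.5507175473453 239.5044559351172 [[0.854, -0.219, 0.472, -36.056], [-0.52, -0.397, 0.757, -866.419], [0.022, -0.892, -0.452, 700.828], [0.0, 0.0, 0.0, 1.0]]
top 49.71322365062828 318.0779462513517 240.86774426597123 [[-0.029, -0.996, 0.09, 441.786], [-1.0, 0.029, 0.001, 137.913], [-0.003, -0.09, -0.996, 1508.898], [0.0, 0.0, 0.0, 1.0]]
wrist 63.94563415408324 322.08171862151676 237.22049112890627 [[0.0, -0.955, -0.297, 81.142], [1.0, 0.0, -0.0, 0.347], [0.0, -0.297, 0.955, -140.199], [0.0, 0.0, 0.0, 1.0]]
```

View pics/scene0.png

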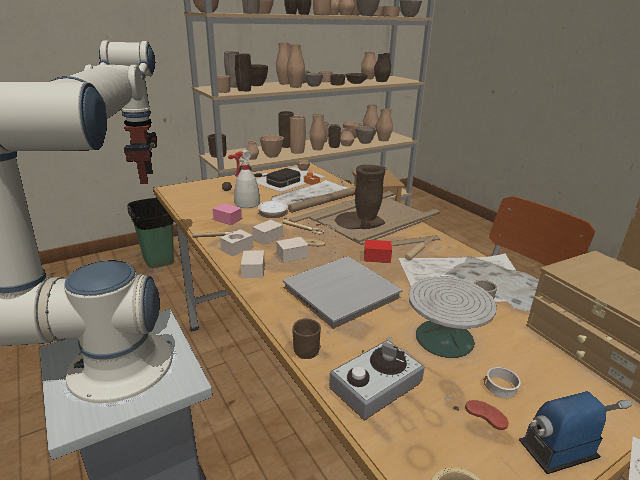

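View pics/top0.png

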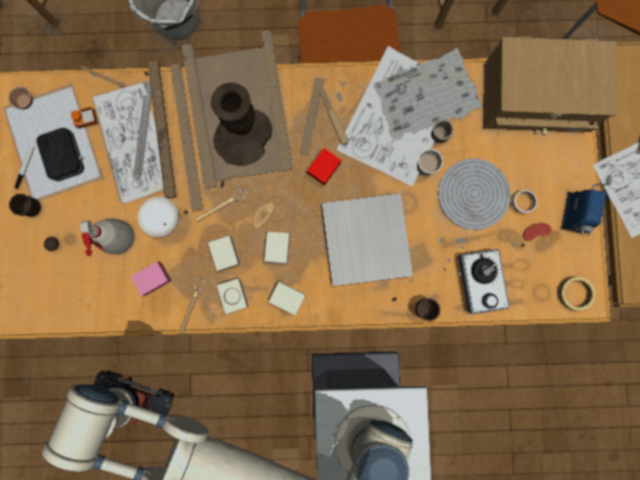

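View pics/wrist0.png

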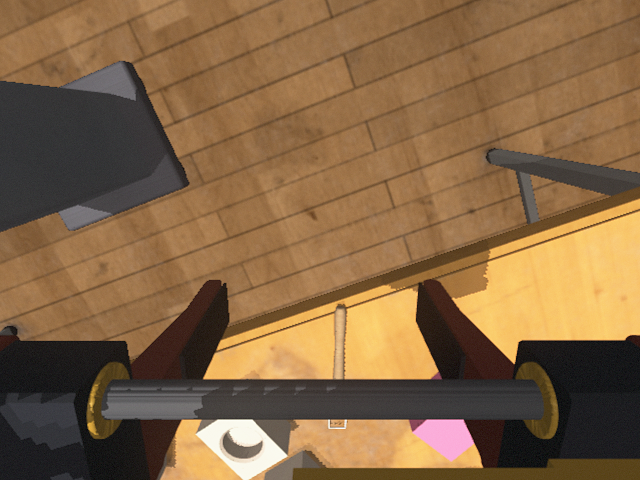

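The top view shows four white blocks at (223,253), (277,247), (232,296) and (287,298). Only (232,296) seems to have its hollow up. The look-alikes are a pink block at (150,278) and a red one at (323,166). Next I'll take close crops and measure.

```bash
cat > h.py <<'E'
from station import readout, viewer, workorder, bot
import cv2,numpy as np
def grab(n,save=None):
    s=readout.get_state(); f=viewer.grab_frame(n)
    if save: cv2.imwrite(f"pics/{save}.png",f["image"][:,:,::-1])
    if n=="wrist":
        T=np.eye(4);T[:3,:3]=s["eef_rot"];T[:3,3]=s["ee_pos"]; f["pose"]=T@np.array(f["hand_eye"])
    f["F"]=240/np.tan(np.radians(f["fov_y"])/2)
    return f
def ray(f,u,v,z):
    P=np.array(f["pose"]);d=P[:3,:3]@np.array([(u-f["cx"])/f["F"],(v-f["cy"])/f["F"],1]);o=P[:3,3]
    return o+d*(z-o[2])/d[2]
def proj(f,p):
    P=np.array(f["pose"]);c=P[:3,:3].T@(np.array(p)-P[:3,3]);return c[:2]/c[2]*f["F"]+[f["cx"],f["cy"]]
def rect(f,m,z):
    cs=cv2.findContours(m.astype(np.uint8),cv2.RETR_EXTERNAL,cv2.CHAIN_APPROX_NONE)[0]
    c=max(cs,key=cv2.contourArea)[:,0,:]
    w=np.array([ray(f,u,v,z)[:2] for u,v in c],np.float32)
    (x,y),(a,b),t=cv2.minAreaRect(w)
    if a<b:a,b,t=b,a,t+90
    t=(t+90)%180-90
    return np.round([x,y,a,b,t],1).tolist()   # centre, long, short, angle of long axis (deg)
def whites(f,z=46):
    im=f["image"].astype(int);hsv=cv2.cvtColor(f["image"],cv2.COLOR_RGB2HSV)
    return hsv
E
python3 - <<'E'
from h import *
f=grab("top")
im=f["image"][:,:,::-1]
cv2.imwrite("pics/crop_top.png",cv2.resize(im[220:330,120:320],None,fx=4,fy=4,interpolation=cv2.INTER_CUBIC))
cv2.imwrite("pics/crop_dial.png",cv2.resize(im[225:325,400:530],None,fx=5,fy=5,interpolation=cv2.INTER_CUBIC))
for n in ["mould_1","controller","tall_pot","outer_ring","plate_top","inner_knob"]:
    try:
        for r in viewer.outline_of("top",n):
            m=r["region"]; 
            if m.sum()>20: print(n,"out",round(r["score"],2),m.sum(),rect(f,m,{"mould_1":46,"controller":50,"tall_pot":70,"plate_top":30}.get(n,60)))
    except Exception as e: print(n,e)
for n in ["mould_1","plate_top","knob_grip","controller","outer_ring","ring_mark","start_top","tall_pot"]:
    try:
        for c in ["top","scene"]:
            if c=="scene": grab("scene")
            for r in viewer.spot_point(c,n): print(n,c,round(r["score"],2),np.round(r["location"],1))
    except Exception as e: print(n,e)
f=grab("scene")
im=f["image"][:,:,::-1]
cv2.imwrite("pics/crop_sc.png",cv2.resize(im[195:285,200:400],None,fx=4,fy=4,interpolation=cv2.INTER_CUBIC))
cv2.imwrite("pics/crop_scd.png",cv2.resize(im[330:420,320:430],None,fx=6,fy=6,interpolation=cv2.INTER_CUBIC))
E
```

```text
mould_1 out 0.97 706 [789.5, 114.8, 92.2, 67.7, -36.7]
mould_1 out 0.72 700 [428.6, 382.0, 82.8, 68.9, 15.5]
mould_1 out 0.71 6772 [575.7, -0.3, 241.8, 232.1, 6.0]
mould_1 out 0.69 787 [482.1, 610.7, 94.3, 68.2, -61.5]
mould_1 out 0.6 709 [548.5, 405.5, 87.1, 66.1, 17.5]
mould_1 out 0.57 720 [561.7, 253.7, 90.1, 69.0, -9.2]
mould_1 out 0.56 658 [417.0, 229.2, 84.4, 63.6, 62.0]
controller out 0.91 2520 [447.1, -322.5, 170.2, 118.2, 6.5]
tall_pot out 0.75 427 [373.4, -159.7, 63.3, 57.6, 87.4]
outer_ring out 0.6 421 [477.7, -323.3, 70.0, 66.9, 88.3]
plate_top out 0.86 6636 [579.2, -0.9, 242.3, 231.9, 5.4]
inner_knob out 0.52 96 [478.8, -330.3, 33.8, 25.1, 88.3]
mould_1 top 0.86 [484.  619.5  26. ]
mould_1 top 0.8 [558.2 256.7  24.6]
mould_1 top 0.75 [423.7 386.8  25.5]
mould_1 top 0.72 [549.6 407.4  18.3]
mould_1 top 0.68 [412.7 227.9  25.4]
mould_1 top 0.62 [792.1 114.4  19.1]
mould_1 scene 0.97 [413.5 232.4  23.3]
mould_1 scene 0.94 [425.3 387.2  21.4]
mould_1 scene 0.89 [548.  409.1  19.9]
mould_1 scene 0.85 [559.8 260.7  22.7]
mould_1 scene 0.62 [478.5 619.5  23.4]
mould_1 scene 0.6 [795.4 114.2  26.2]
plate_top top 0.59 [578.2   1.   29.8]
plate_top scene 0.85 [576.2   0.6  31.2]
knob_grip top 0.66 [ 478.2 -322.4   83.4]
knob_grip top 0.24 [ 390.2 -338.    70.3]
knob_grip scene 0.59 [ 479.7 -325.6   81.5]
knob_grip scene 0.2 [ 492.1 -352.3   60.6]
controller top 0.7 [ 443.8 -328.3    3.4]
controller top 0.35 [424.7 385.8  24.6]
controller scene 0.21 [424.2 385.1  21.3]
outer_ring top 0.73 [ 474.6 -322.5   48.4]
ring_mark top 0.96 [ 495.8 -352.5   63. ]
ring_mark scene 0.75 [ 491.9 -350.1   63.7]
start_top top 0.46 [ 388.6 -335.6   70.6]
start_top scene 0.64 [ 388.1 -336.    70. ]
start_top scene 0.46 [ 490.3 -347.8   62.7]
tall_pot top 0.55 [ 375.8 -158.1    3.2]
tall_pot scene 0.96 [ 372.7 -160.     1.4]
```

View pics/crop_top.png

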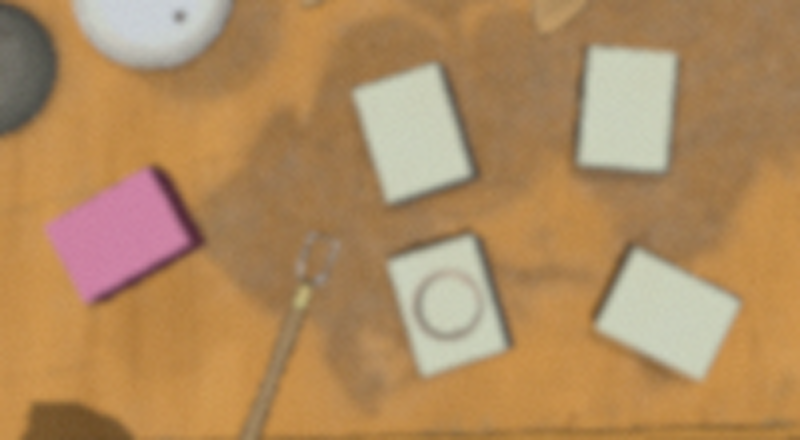

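View pics/crop_sc.png

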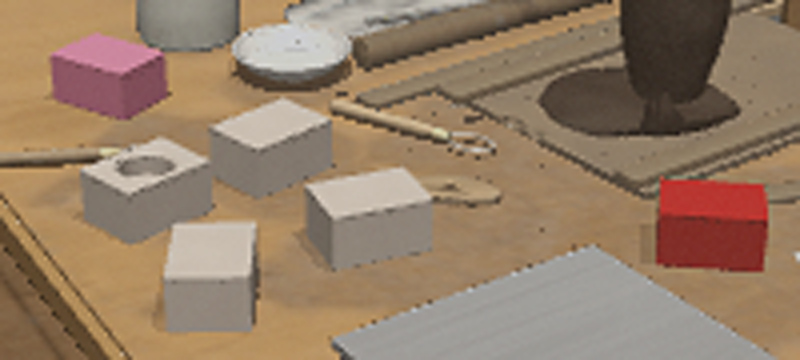

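View pics/crop_dial.png

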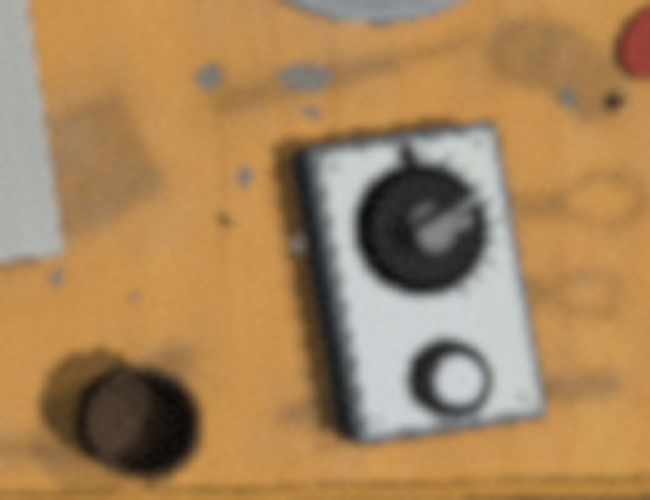

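View pics/crop_scd.png

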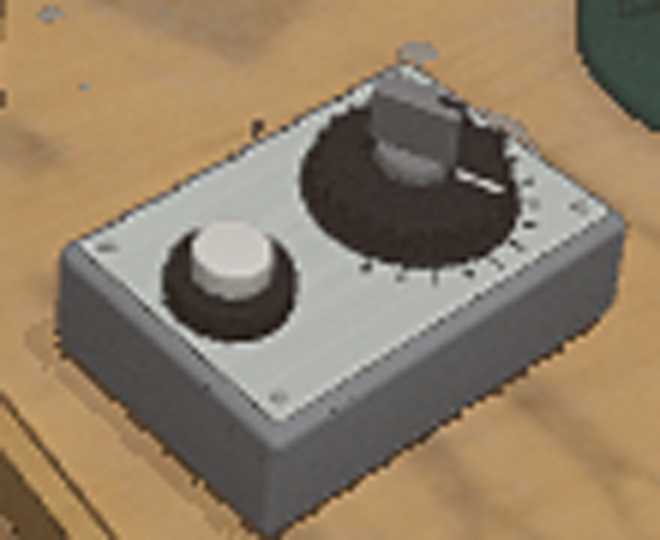

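Three plain faces are up at crop pixels (413,133), (627,110) and (668,313). One mould has its hollow up at (448,305). The pink and red blocks are ruled out by colour. The knob's pointer end and the ring's white line both point to the lower left of the mark, roughly. Next I'll refine the poses.

```bash
cat >> h.py <<'E'
def moulds(f,z=46,plate_z=None):
    out=[]
    hsv=cv2.cvtColor(f["image"],cv2.COLOR_RGB2HSV)
    m=((hsv[:,:,1]<45)&(hsv[:,:,2]>185)).astype(np.uint8)
    m=cv2.morphologyEx(m,cv2.MORPH_CLOSE,np.ones((3,3)))
    n,l,st,ce=cv2.connectedComponentsWithStats(m)
    for i in range(1,n):
        if 250<st[i,4]<1500: out.append((np.round(ce[i]).tolist(),int(st[i,4]),rect(f,l==i,z)))
    return out
def tform(s=None):
    s=s or readout.get_state();R=np.array(s["eef_rot"]);return np.array(s["ee_pos"]),np.degrees(np.arctan2(R[1,0],R[0,0]))
def goto(x,y,z,phi):
    """z of TCP. prints roll and shift in tool axes, shift given for after-roll axes and before-roll axes"""
    p,a=tform();d=np.array([x,y])-p[:2]
    def tl(a):
        a=np.radians(a);return d@[np.cos(a),np.sin(a)],d@[np.sin(a),-np.cos(a)]
    r=(a-phi+180)%360-180
    print("pose",np.round(p,1),round(a,1),"| roll %.1f (rows>=%d)"%(r,int(np.ceil(abs(r)/7.16))),"before-roll dx,dy %.1f %.1f"%tl(a),"after-roll %.1f %.1f"%tl(phi),"dz %.1f"%(p[2]-z), "rows>=%d"%np.ceil(np.hypot(*d)/41.7), "q6 approx %.0f"%(np.degrees(np.arctan2(y,x))+90-phi))
E
python3 - <<'E'
from h import *
f=grab("top")
for m in moulds(f): print("top",m)
g=grab("scene")
for m in moulds(g): print("scene",m)
print("turntable c",ray(f,474,194,118), ray(f,438,194,118),ray(f,510,194,118))
print("btn/knob top", ray(f,400+455/5,225+380/5,70))
for t in ["tall_pot"]:
    print(viewer.spot_point("scene",t)[:1])
E
```

```text
top ([377.0, 89.0], 968, [992.2, -49.1, 283.4, 89.2, -31.3])
top ([107.0, 109.0], 312, [973.1, 728.9, 101.5, 73.9, 15.6])
top ([405.0, 155.0], 1254, [837.3, -106.2, 168.1, 157.4, -29.3])
top ([139.0, 190.0], 279, [743.2, 637.4, 99.5, 93.3, 80.2])
top ([627.0, 212.0], 473, [645.7, -750.1, 150.6, 67.4, 24.0])
top ([156.0, 216.0], 1010, [660.2, 597.2, 101.0, 99.9, -0.2])
top ([276.0, 247.0], 574, [561.6, 257.4, 81.3, 57.6, -6.9])
top ([222.0, 253.0], 574, [548.4, 410.7, 78.5, 58.4, 16.9])
top ([486.0, 284.0], 892, [447.2, -328.4, 153.8, 94.6, 6.9])
top ([231.0, 296.0], 556, [425.1, 387.2, 80.9, 58.8, 15.5])
top ([287.0, 298.0], 597, [414.8, 231.8, 79.3, 57.4, 62.0])
top ([76.0, 434.0], 1444, [61.7, 818.7, 130.2, 86.7, -24.0])
scene ([123.0, 47.0], 480, [1526.4, 8602.7, 3354.4, 825.2, 78.5])
scene ([102.0, 70.0], 539, [710.7, 5025.3, 1756.1, 613.3, 78.3])
scene ([319.0, 189.0], 317, [872.6, 622.9, 214.3, 124.7, 12.3])
scene ([274.0, 205.0], 336, [652.9, 567.3, 162.2, 105.3, 43.0])
scene ([252.0, 257.0], 269, [411.4, 229.5, 73.9, 61.1, 62.0])
scene ([428.0, 267.0], 844, [840.5, -102.4, 201.5, 148.7, -29.1])
scene ([131.0, 297.0], 353, [72.0, 208.5, 162.8, 47.7, 68.0])
scene ([60.0, 298.0], 842, [-81.4, 262.9, 197.5, 137.4, -49.6])
scene ([19.0, 305.0], 748, [-182.2, 299.3, 153.8, 82.5, 81.4])
scene ([635.0, 460.0], 377, [687.3, -712.9, 99.1, 13.7, 26.3])
turntable c [ 682.91552317 -288.10167225  118.        ] [ 685.79214895 -190.46683928  118.        ] [ 680.04020497 -385.69212496  118.        ]
btn/knob top [ 391.59087058 -332.90935247   70.        ]
[{'location': [372.9, -161.0, 0.3], 'score': 0.59}]
```

```bash
python3 -c "
from h import *
goto(400.9,206.3,120,242)"
```

```text
pose [210.7 561.8 244.6] 159.4 | roll -82.6 (rows>=12) before-roll dx,dy -302.9 -266.1 after-roll 224.6 -334.8 dz 124.6 rows>=10 q6 approx -125
```

>>> carry_out:
  targets: [-25.2,-22.2,7,0,0,-25.2,-22.2,7,0,0,-25.2,-22.2,7,0,0,-25.2,-22.2,7,0,0,-25.2,-22.2,7,0,0,-25.2,-22.2,7,0,0,-25.2,-22.2,7,0,0,-25.2,-22.2,7,0,0,-25.2,-22.2,7,0,0,-25.2,-22.2,7,0,0,-25.2,-22.2,7,0,0,-25.2,-22.2,7,0,0]

```text
time: 2.9
ee_pos: [400.8, 204.7, 160.6]
eef_rot: [[-0.936, 0.351, 0.001], [0.351, 0.936, 0.0], [-0.001, 0.001, -1.0]]
ft_force: [0.7, -0.8, 0.6]
grip_width: 87.6
```

>>> carry_out:
  targets: [0,0,3,-6.9,0,0,0,3,-6.9,0,0,0,3,-6.9,0,0,0,3,-6.9,0,0,0,3,-6.9,0,0,0,3,-6.9,0,0,0,3,-6.9,0,0,0,3,-6.9,0,0,0,3,-6.9,0,0,0,3,-6.9,0,0,0,3,-6.9,0,0,0,3,-6.9,0,0,0,0,0,0]

```text
time: 3.98
ee_pos: [400.0, 206.1, 124.1]
eef_rot: [[-0.462, -0.887, -0.001], [-0.887, 0.462, -0.0], [0.001, 0.0, -1.0]]
ft_force: [-0.1, -0.2, -0.2]
grip_width: 87.8
```

```bash
python3 -c "
from h import *
goto(400.9,206.3,27,242)
f=grab('wrist','w1')
hsv=cv2.cvtColor(f['image'],cv2.COLOR_RGB2HSV)
print(viewer.spot_point('wrist','mould_1')[:3])
print(readout.get_state()['time'])"
```

```text
pose [400.  206.1 124.1] -117.5 | roll 0.5 (rows>=1) before-roll dx,dy -0.6 -0.7 after-roll -0.6 -0.7 dz 97.1 rows>=1 q6 approx -125
[{'location': [422.0, 389.1, 26.5], 'score': 0.71}, {'location': [416.7, 226.8, 23.0], 'score': 0.61}]
4.0833
```

View pics/w1.png

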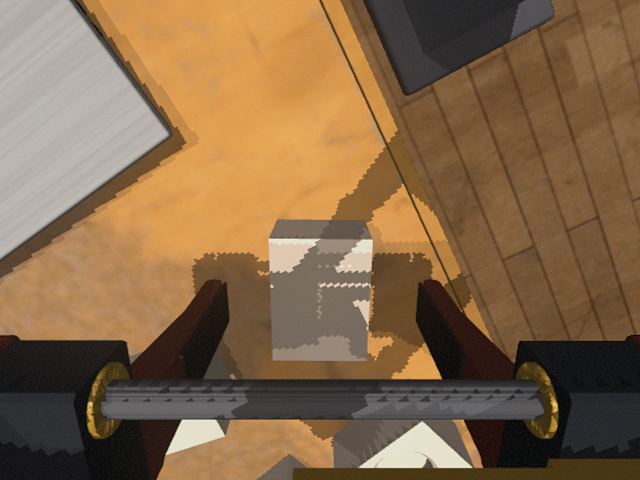

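The mould is centred between the jaws (columns 270–372, near end at row 238, which is about +13 mm along tool x). I'll go down and grip its end lightly.

>>> carry_out:
  targets: [0,0,30,0,0,0,0,30,0,0,0,0,25,0,0,0,0,12,0,0,0,0,0,0,0.4,0,0,0,0,0.4,0,0,0,0,0.4,0,0,0,0,0.4,0,0,0,0,0.4]
  squeeze: 8

```text
time: 4.83
ee_pos: [401.5, 206.6, 29.7]
eef_rot: [[-0.466, -0.885, 0.003], [-0.885, 0.466, 0.001], [-0.003, -0.002, -1.0]]
ft_force: [-0.8, 0.5, 3.1]
grip_width: 62.0
```

>>> carry_out:
  targets: [0,0,-12,0,0.4,0,0,-12,0,0.4,0,0,-12,0,0.4,0,0,-12,0,0.4,0,0,-12,0,0.4,0,0,-12,0,0.4,0,0,-12,0,0.4,0,0,0,0,0.4,0,0,0,0,0.4]

```text
time: 5.58
ee_pos: [400.8, 206.4, 112.6]
eef_rot: [[-0.466, -0.885, 0.002], [-0.885, 0.466, 0.001], [-0.001, -0.001, -1.0]]
ft_force: [-0.1, 0.9, -2.2]
grip_width: 62.0
```

```bash
python3 -c "
from h import *
f=grab('wrist','w2')
f=grab('scene','s2')
im=f['image'][:,:,::-1];cv2.imwrite('pics/s2c.png',cv2.resize(im[140:300,150:350],None,fx=3.5,fy=3.5))"
```

```text
(no output)
```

View pics/w2.png

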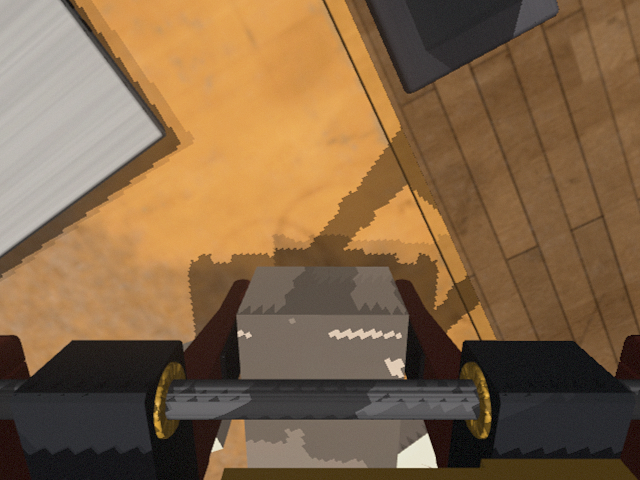

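View pics/s2c.png

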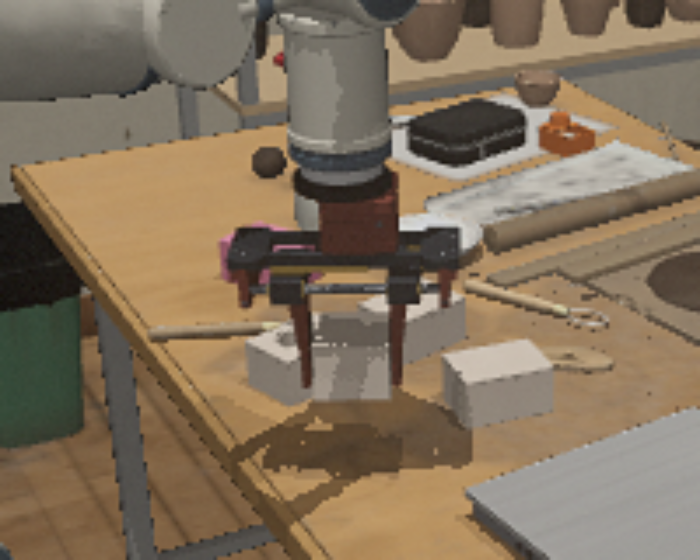

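>>> carry_out:
  targets: [0,0,12,0,0.4,0,0,12,0,0.4,0,0,0,0,0.4,0,0,0,0,0.4]
  squeeze: 5

```text
time: 6.02
ee_pos: [399.3, 205.8, 85.5]
eef_rot: [[-0.466, -0.885, -0.003], [-0.885, 0.466, -0.001], [0.003, 0.002, -1.0]]
ft_force: [0.2, 0.6, -1.5]
grip_width: 62.5
```

>>> carry_out:
  targets: [0,0,0,0,0.4,0,0,0,0,0.4]
  squeeze: 4

```text
time: 6.18
ee_pos: [399.8, 206.1, 86.8]
eef_rot: [[-0.466, -0.885, -0.002], [-0.885, 0.466, -0.0], [0.001, 0.001, -1.0]]
ft_force: [-0.3, -0.1, -3.1]
grip_width: 62.0
```

```bash
python3 -c "
from h import *
f=grab('wrist','w3')
f=grab('scene','s3')
im=f['image'][:,:,::-1];cv2.imwrite('pics/s3c.png',cv2.resize(im[140:300,150:350],None,fx=3.5,fy=3.5))"
```

```text
(no output)
```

View pics/s3c.png

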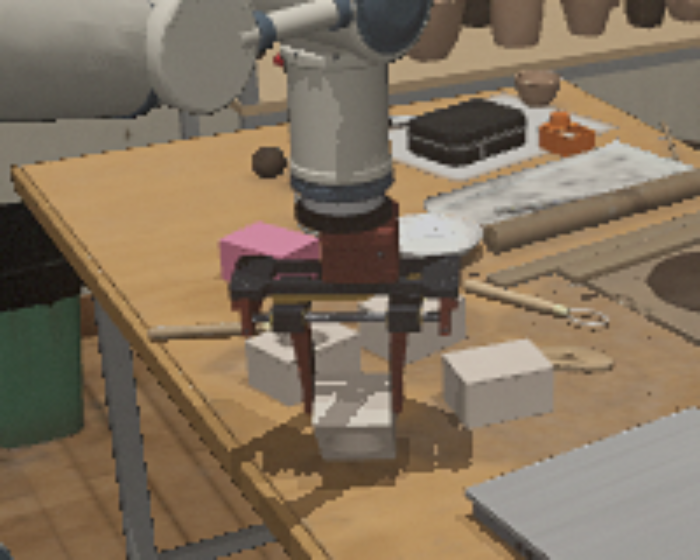

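View pics/w3.png

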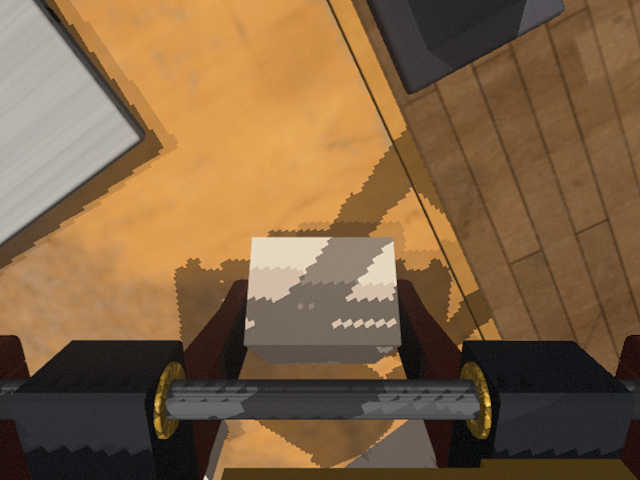

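>>> carry_out:
  targets: [0,0,0,0,0.4,0,0,-5,0,0.4,0,0,0,0,0.4,0,0,0,0,0.4]

```text
time: 6.62
ee_pos: [400.6, 206.3, 93.3]
eef_rot: [[-0.466, -0.885, 0.001], [-0.885, 0.466, 0.0], [-0.001, -0.001, -1.0]]
ft_force: [0.3, -0.1, -2.1]
grip_width: 62.1
```

```bash
python3 -c "
from h import *
f=grab('wrist','w4')
f=grab('scene','s4')
im=f['image'][:,:,::-1];cv2.imwrite('pics/s4c.png',cv2.resize(im[190:300,200:300],None,fx=5,fy=5))"
```

```text
(no output)
```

View pics/s4c.png

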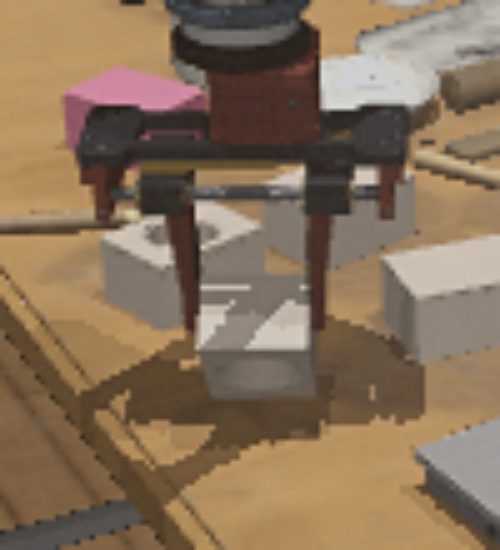

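View pics/w4.png

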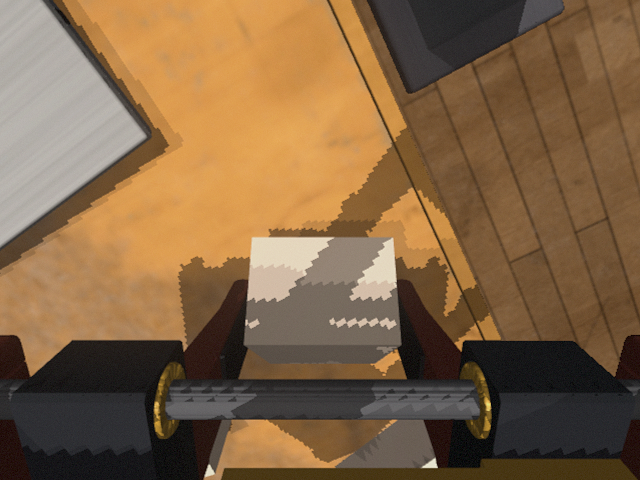

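The mould has swung about 57° and slipped a little. I'll use the table corner as a pivot to bring it upright.

>>> carry_out:
  targets: [0,0,3,0,0.4,0,0,2,0,0.4,-4,0,0,0,0.4,-4,0,0,0,0.4,-4,0,0,0,0.4,-4,0,0,0,0.4,-4,0,0,0,0.4,-4,0,0.5,0,0.4,-4,0,0.5,0,0.4]
  squeeze: 6

```text
time: 7.47
ee_pos: [413.6, 231.4, 86.6]
eef_rot: [[-0.466, -0.885, 0.0], [-0.885, 0.466, 0.0], [-0.0, -0.0, -1.0]]
ft_force: [0.2, -0.2, -1.7]
grip_width: 61.6
```

```bash
python3 -c "
from h import *
f=grab('wrist','w5')
f=grab('scene','s5')
im=f['image'][:,:,::-1];a=cv2.resize(im[190:300,200:300],None,fx=4,fy=4)
b=cv2.resize(cv2.imread('pics/w5.png')[200:440,200:450],(400,440))
cv2.imwrite('pics/s5c.png',np.hstack([a,b]))"
```

```text
(no output)
```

View pics/s5c.png

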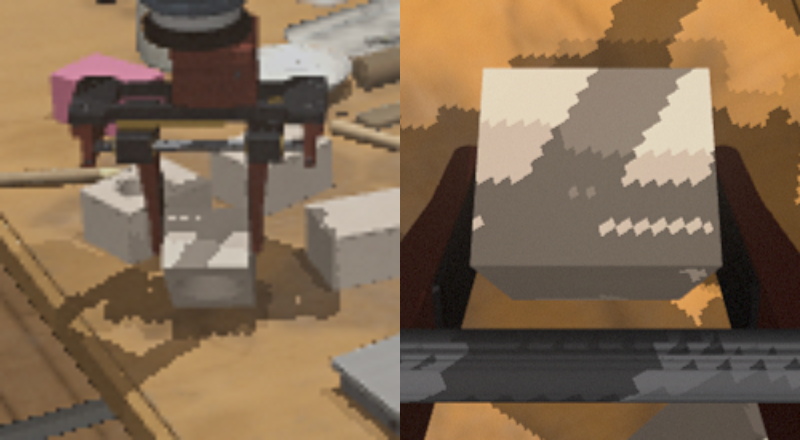

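>>> carry_out:
  targets: [0,0,3,0,0.4,0,0,3,0,0.4,0,0,0,0,0.4]

```text
time: 7.82
ee_pos: [413.6, 231.2, 82.0]
eef_rot: [[-0.466, -0.885, 0.001], [-0.885, 0.466, 0.001], [-0.001, -0.001, -1.0]]
ft_force: [-2.1, -1.3, 4.4]
grip_width: 61.8
```

>>> carry_out:
  targets: [0,0,3,0,0.4,0,0,0,0,0.4]

```text
time: 7.98
ee_pos: [413.6, 231.2, 79.3]
eef_rot: [[-0.466, -0.885, 0.002], [-0.885, 0.466, 0.001], [-0.002, -0.001, -1.0]]
ft_force: [-3.8, -0.5, 6.9]
grip_width: 62.1
```

>>> carry_out:
  targets: [-5,0,-1,0,0.4,-5,0,-1,0,0.4,-5,0,-0.5,0,0.4,-5,0,0,0,0.4,-5,0,0,0,0.4,-5,0,0.5,0,0.4,-5,0,0.5,0,0.4]

```text
time: 8.57
ee_pos: [430.0, 262.4, 79.0]
eef_rot: [[-0.466, -0.885, 0.0], [-0.885, 0.466, -0.0], [-0.0, -0.0, -1.0]]
ft_force: [-0.9, -0.9, 1.0]
grip_width: 62.2
```

```bash
cat >> h.py <<'E'
def duo(n):
    f=grab('wrist');w=f['image'][200:440,200:450,::-1]
    g=grab('scene');im=g['image'][:,:,::-1]
    u,v=proj(g,readout.get_state()['ee_pos']);u=int(np.clip(u,50,590));v=int(np.clip(v,60,420))
    cv2.imwrite(f'pics/{n}.png',np.hstack([cv2.resize(im[v-60:v+50,u-50:u+50],None,fx=4,fy=4),cv2.resize(w,(400,440))]))
E
python3 -c "
from h import *
duo('d6')"
```

```text
(no output)
```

View pics/d6.png

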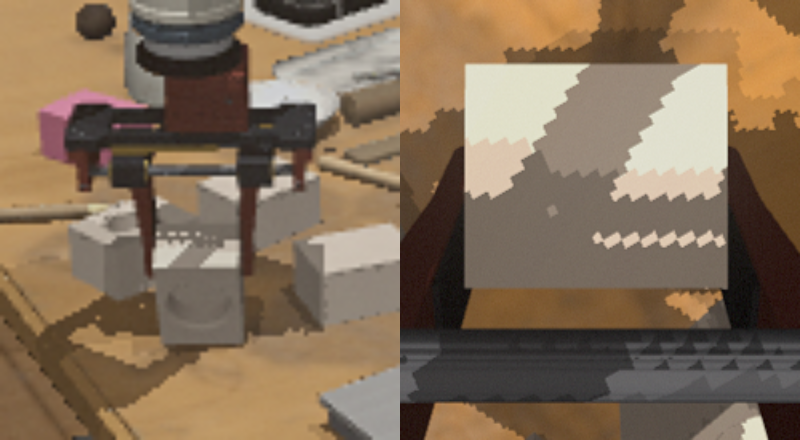

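>>> carry_out:
  targets: [-6,0,1,0,0.4,-6,0,2,0,0.4,-5,0,2,0,0.4,-5,0,2,0,0.4,0,0,0,0,0.4]

```text
time: 9.08
ee_pos: [440.1, 282.0, 71.3]
eef_rot: [[-0.465, -0.885, -0.0], [-0.885, 0.465, -0.0], [0.0, 0.0, -1.0]]
ft_force: [-0.3, 0.9, -2.4]
grip_width: 61.9
```

>>> carry_out:
  targets: [-6,0,0,0,0.4,-6,0,0,0,0.4,-6,0,0.7,0,0.4,-6,0,0.7,0,0.4]

```text
time: 9.42
ee_pos: [451.2, 303.0, 70.5]
eef_rot: [[-0.466, -0.885, -0.0], [-0.885, 0.466, -0.0], [0.001, 0.0, -1.0]]
ft_force: [-1.1, -1.1, -0.2]
grip_width: 61.8
```

```bash
python3 -c "
from h import *
duo('d7')"
```

```text
(no output)
```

View pics/d7.png

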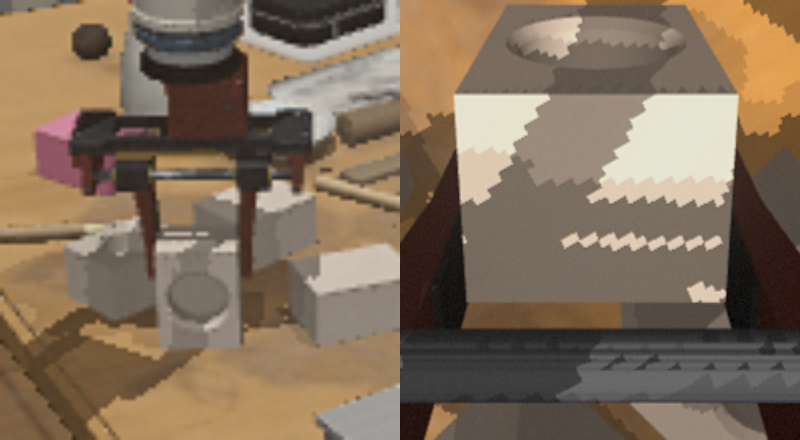

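The mould now stands on its end with the hollow facing tool +x (ellipse at crop pixel (595,40)). Laying it here would hit its neighbour, so I'll carry it upright to the plate and lay it there.

>>> carry_out:
  targets: [0,0,0,0,0.4,0,0,-20,0,0.4,0,0,-20,0,0.4,0,0,-15,0,0.4,0,0,0,7,0.4,0,0,0,7,0.4,0,0,0,7,0.4,0,0,0,7,0.4,0,0,0,7,0.4,0,0,0,7,0.4,0,0,0,7,0.4,0,0,0,7,0.4]
  squeeze: 15

```text
time: 10.52
ee_pos: [450.9, 302.4, 125.6]
eef_rot: [[-0.995, -0.103, -0.0], [-0.103, 0.995, -0.0], [0.0, -0.0, -1.0]]
ft_force: [-0.4, -0.0, -2.6]
grip_width: 62.0
```

```bash
python3 -c "
from h import *
goto(575.3,52.3,112,185.7)"
```

```text
pose [450.9 302.4 125.6] -174.1 | roll 0.2 (rows>=1) before-roll dx,dy -98.1 -261.6 after-roll -98.9 -261.2 dz 13.6 rows>=7 q6 approx -91
```

>>> carry_out:
  targets: [-10.9,-29,0,0,0.4,-10.9,-29,0,0,0.4,-10.9,-29,0,0,0.4,-10.9,-29,0,0,0.4,-10.9,-29,0,0,0.4,-10.9,-29,0,0,0.4,-10.9,-29,0,0,0.4,-10.9,-29,0,0,0.4,-10.9,-29,0,0,0.4,0,0,7,0,0.4,0,0,7,0,0.4,0,0,5,0,0.4,0,0,3,0,0.4,0,0,0,0,0.4]

```text
time: 11.68
ee_pos: [575.9, 54.9, 102.4]
eef_rot: [[-0.994, -0.11, -0.002], [-0.11, 0.994, 0.0], [0.002, 0.0, -1.0]]
ft_force: [-0.6, -0.3, -2.4]
grip_width: 62.0
```

```bash
python3 -c "
from h import *
goto(575.3,52.3,112,185.7)
duo('d8')"
```

```text
pose [575.9  54.9 102.4] -173.7 | roll 0.6 (rows>=1) before-roll dx,dy 0.9 -2.5 after-roll 0.9 -2.5 dz -9.6 rows>=1 q6 approx -91
```

View pics/d8.png

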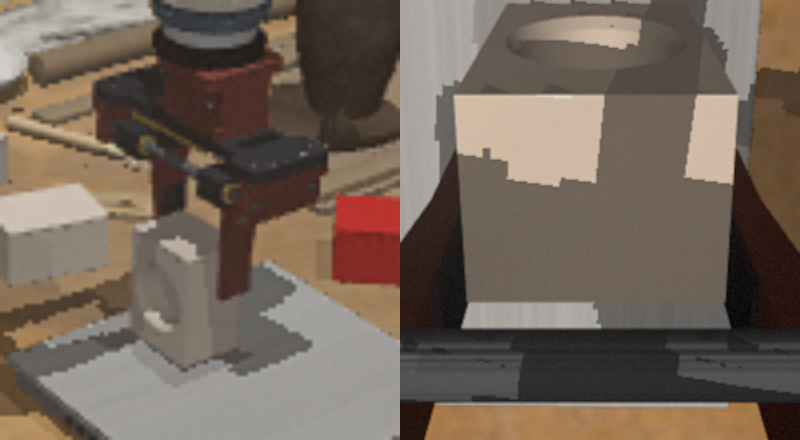

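>>> carry_out:
  targets: [0,0,1.5,0,0.4,0,0,1.5,0,0.4,0,0,0,0,0.4]

```text
time: 12.03
ee_pos: [576.9, 54.2, 100.7]
eef_rot: [[-0.994, -0.109, 0.0], [-0.109, 0.994, -0.0], [-0.0, -0.0, -1.0]]
ft_force: [0.4, -0.5, -2.0]
grip_width: 62.2
```

>>> carry_out:
  targets: [0,0,2,0,0.4,-4,0,0.5,0,0.4,-4,0,0,0,0.4,-4,0,0,0,0.4,-6,0,0.6,0,0.4,-6,0,0.9,0,0.4,-5.6,0,1.6,0,0.4,-5.6,0,1.9,0,0.4,0,0,0,0,0.4]
  squeeze: 7

```text
time: 12.78
ee_pos: [613.4, 58.0, 93.0]
eef_rot: [[-0.994, -0.109, 0.002], [-0.109, 0.994, 0.0], [-0.002, 0.0, -1.0]]
ft_force: [2.9, 1.8, 1.3]
grip_width: 61.7
```

```bash
python3 -c "
from h import *
duo('d9')"
```

```text
(no output)
```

View pics/d9.png

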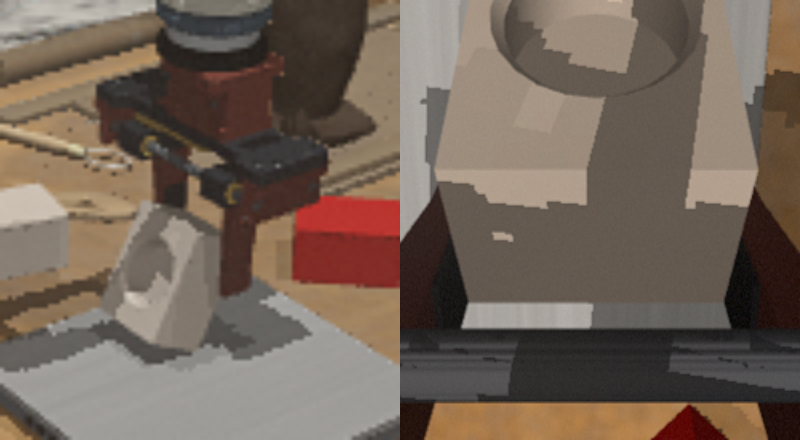

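>>> carry_out:
  targets: [-5.2,0,2.5,0,0.4,-5.2,0,2.9,0,0.4,-4.7,0,3.3,0,0.4,-4.6,0,3.8,0,0.4,-4,0,4.2,0,0.4,-3.9,0,4.4,0,0.4,-3.3,0,4.8,0,0.4,-3,0,5,0,0.4,0,0,0,0,0.4]

```text
time: 13.63
ee_pos: [645.8, 61.2, 60.6]
eef_rot: [[-0.994, -0.109, -0.001], [-0.109, 0.994, -0.0], [0.001, -0.0, -1.0]]
ft_force: [1.5, 0.7, 1.7]
grip_width: 62.0
```

```bash
python3 -c "
from h import *
duo('d10')"
```

```text
(no output)
```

View pics/d10.png

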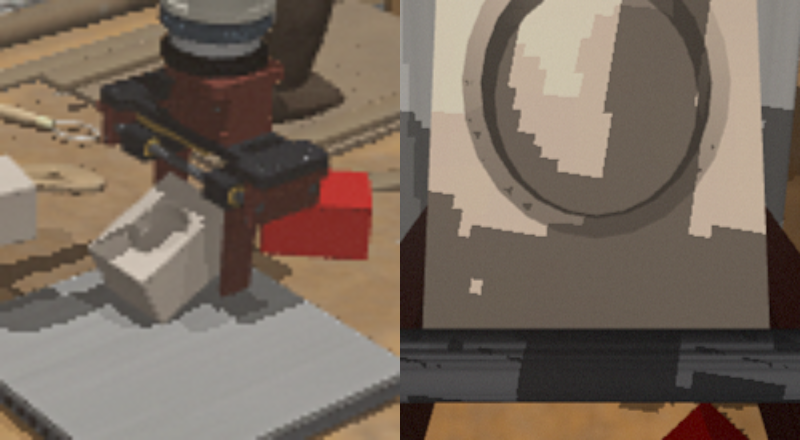

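>>> carry_out:
  targets: [-2,0,4,0,0.4,0,0,0,0,0.2,0,0,0,0,0.2,0,0,0,0,0.2,0,0,0,0,0.2]

```text
time: 14.15
ee_pos: [647.4, 61.5, 58.3]
eef_rot: [[-0.994, -0.109, -0.0], [-0.109, 0.994, -0.0], [0.0, -0.0, -1.0]]
ft_force: [0.8, 0.8, -0.4]
grip_width: 70.4
```

```bash
python3 -c "
from h import *
duo('d11')"
```

```text
(no output)
```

View pics/d11.png

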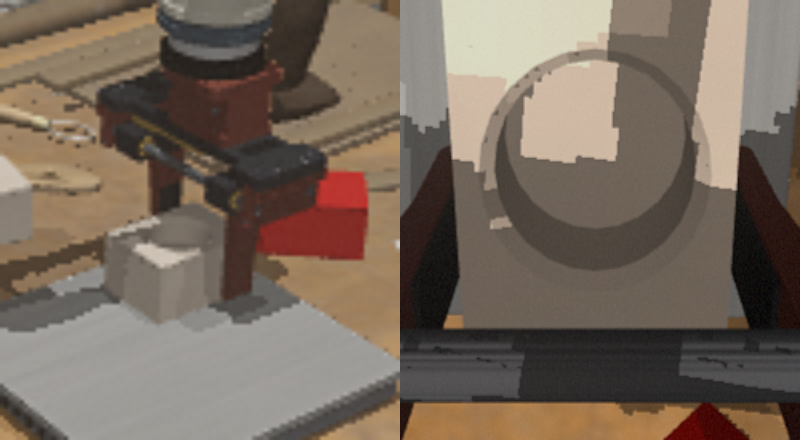

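Mould A lies flat on the plate with its hollow up. Next is D, by the same method.

>>> carry_out:
  targets: [0,0,-30,0,0,0,0,-35,0,0,0,0,-30,0,0,0,0,0,0,0]

```text
time: 14.58
ee_pos: [650.3, 61.7, 162.4]
eef_rot: [[-0.994, -0.109, 0.012], [-0.109, 0.994, 0.0], [-0.012, -0.001, -1.0]]
ft_force: [-0.1, 0.1, 1.6]
grip_width: 87.7
```

```bash
python3 -c "
from h import *
a=np.radians(173);
goto(560.5+28*np.cos(a),257.5+28*np.sin(a),27,173)
f=grab('top','t11')
for m in moulds(f):
  if 300<m[2][0]<720 and m[2][1]>-150 and m[1]<700: print(m)
"
```

```text
pose [650.3  61.7 162.4] -173.8 | roll 13.2 (rows>=2) before-roll dx,dy 95.2 210.8 after-roll 140.9 183.4 dz 135.4 rows>=6 q6 approx -57
([275.0, 248.0], 465, [561.1, 258.3, 80.4, 55.9, -5.7])
([222.0, 253.0], 572, [548.4, 410.7, 78.5, 58.4, 16.9])
([232.0, 296.0], 548, [425.5, 387.1, 80.1, 58.2, 15.7])
```

>>> carry_out:
  targets: [12,26.4,3,0,0,12,26.4,3,0,0,12,26.4,3,0,0,12,26.4,3,0,0,12,26.4,3,0,0,12,26.4,3,0,0,12,26.4,3,0,0,12,26.4,3,0,0,0,0,5,6.6,0,0,0,5,6.6,0,0,0,0,0,0]

```text
time: 15.55
ee_pos: [527.8, 261.3, 116.6]
eef_rot: [[-0.992, 0.124, -0.004], [0.124, 0.992, -0.002], [0.003, -0.002, -1.0]]
ft_force: [1.2, 0.3, -0.5]
grip_width: 87.7
```

```bash
python3 -c "
from h import *
a=np.radians(173);
goto(560.5+28*np.cos(a),257.5+28*np.sin(a),27,173)
duo('d12'); grab('wrist','w12')
f=grab('top','t12')
for m in moulds(f,76):
  if 300<m[2][0]<720 and m[2][1]>-150 and m[1]<700: print(m)
"
```

```text
pose [527.8 261.3 116.6] 172.9 | roll -0.1 (rows>=1) before-roll dx,dy -5.0 0.2 after-roll -5.0 0.2 dz 89.6 rows>=1 q6 approx -57
([346.0, 220.0], 522, [627.6, 58.7, 82.6, 59.7, 6.2])
([218.0, 254.0], 297, [542.7, 416.6, 77.2, 31.5, 15.2])
```

View pics/w12.png

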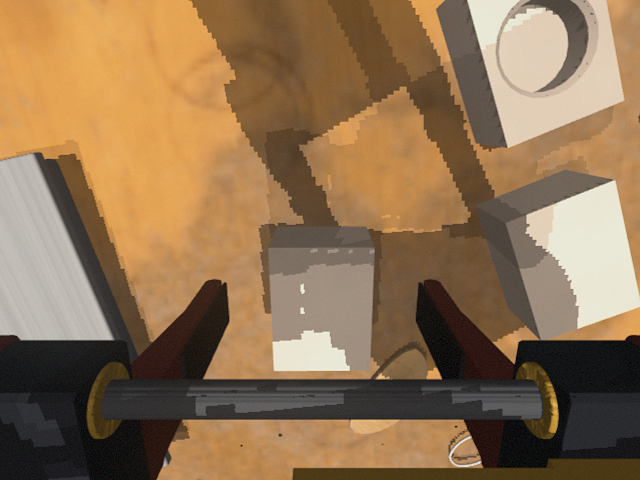

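View pics/t12.png

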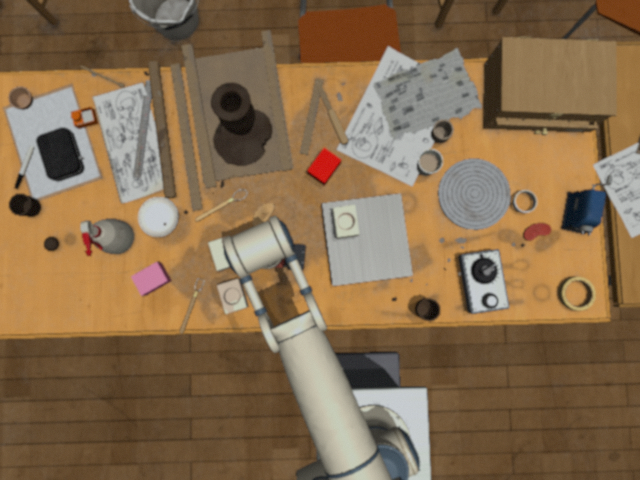

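The plate holds A at (346,220), which is (628,59) in the world. D is centred between the jaws.

>>> carry_out:
  targets: [-5,0,25,0,0,0,0,30,0,0,0,0,25,0,0,0,0,9,0,0,0,0,0,0,0.4,0,0,0,0,0.4,0,0,0,0,0.4,0,0,0,0,0.4,0,0,0,0,0.4]
  squeeze: 8

```text
time: 16.5
ee_pos: [535.3, 260.7, 32.7]
eef_rot: [[-0.993, 0.121, 0.003], [0.121, 0.993, 0.001], [-0.003, 0.001, -1.0]]
ft_force: [-0.3, -0.4, 4.5]
grip_width: 61.9
```

>>> carry_out:
  targets: [0,0,-12,0,0.4,0,0,-12,0,0.4,0,0,-12,0,0.4,0,0,-12,0,0.4,0,0,-9,0,0.4,0,0,0,0,0.4]

```text
time: 17.0
ee_pos: [535.5, 261.1, 91.0]
eef_rot: [[-0.993, 0.121, 0.005], [0.121, 0.993, 0.002], [-0.005, 0.003, -1.0]]
ft_force: [1.1, 0.2, -1.4]
grip_width: 62.1
```

>>> carry_out:
  targets: [0,0,0,0,0.4,0,0,0,0,0.4,0,0,0,0,0.4]
  squeeze: 5

```text
time: 17.25
ee_pos: [533.7, 260.2, 86.2]
eef_rot: [[-0.993, 0.121, -0.002], [0.121, 0.993, -0.001], [0.002, -0.001, -1.0]]
ft_force: [-0.4, 0.6, -1.7]
grip_width: 62.3
```

```bash
python3 -c "
from h import *
duo('d13')"
```

```text
(no output)
```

View pics/d13.png

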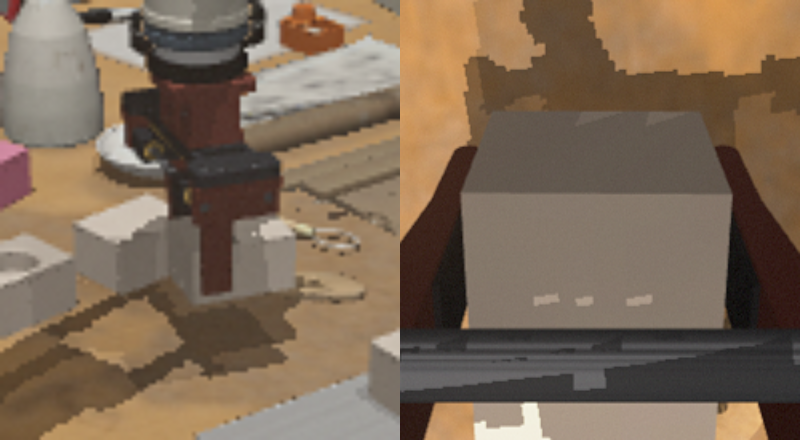

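>>> carry_out:
  targets: [0,0,0,0,0.4,0,0,0,0,0.4]
  squeeze: 4.5

```text
time: 17.52
ee_pos: [534.0, 260.4, 86.8]
eef_rot: [[-0.993, 0.121, -0.001], [0.121, 0.993, -0.0], [0.001, -0.0, -1.0]]
ft_force: [-0.7, -0.3, -2.2]
grip_width: 62.3
```

```bash
python3 -c "
from h import *
duo('d14')"
```

```text
(no output)
```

View pics/d14.png

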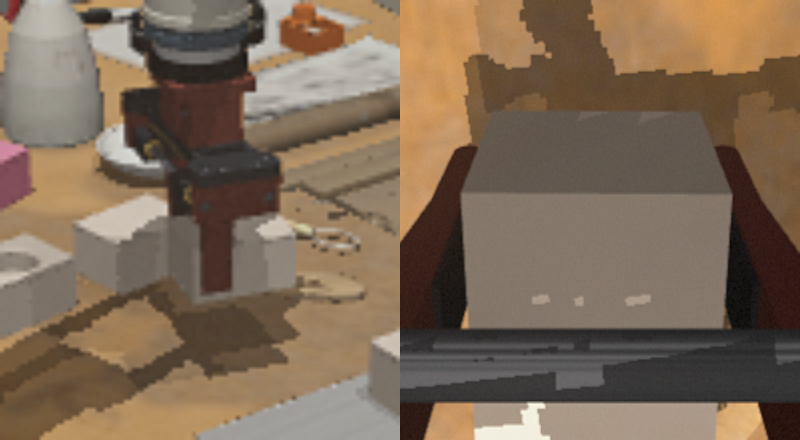

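>>> carry_out:
  targets: [0,0,0,0,0.4,0,0,0,0,0.4,0,0,0,0,0.4]
  squeeze: 4

```text
time: 17.87
ee_pos: [534.2, 260.5, 87.3]
eef_rot: [[-0.993, 0.121, 0.0], [0.121, 0.993, 0.0], [-0.0, 0.0, -1.0]]
ft_force: [0.8, -0.4, -1.6]
grip_width: 62.1
```

>>> carry_out:
  targets: [0,0,0,0,0.4]
  squeeze: 7

```text
time: 17.95
ee_pos: [534.2, 260.5, 87.4]
eef_rot: [[-0.993, 0.121, 0.0], [0.121, 0.993, 0.0], [-0.0, 0.0, -1.0]]
ft_force: [0.2, 0.9, -2.4]
grip_width: 61.8
```

```bash
python3 -c "
from h import *
duo('d15')"
```

```text
(no output)
```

View pics/d15.png

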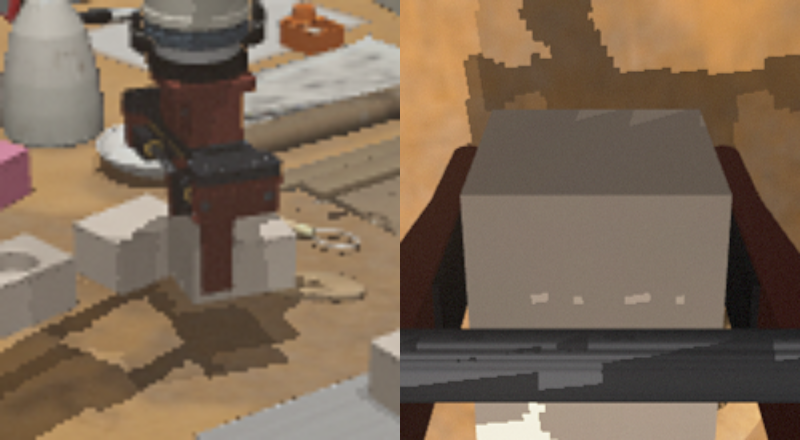

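>>> carry_out:
  targets: [0,0,2,0,0.4,0,0,2,0,0.4]
  squeeze: 3

```text
time: 18.22
ee_pos: [534.3, 260.5, 83.3]
eef_rot: [[-0.993, 0.121, 0.0], [0.121, 0.993, 0.0], [-0.0, 0.0, -1.0]]
ft_force: [0.6, -1.0, -1.8]
grip_width: 62.0
```

>>> carry_out:
  targets: [0,0,0,0,0.4]
  squeeze: 7

```text
time: 18.3
ee_pos: [533.9, 260.4, 82.6]
eef_rot: [[-0.993, 0.121, -0.001], [0.121, 0.993, -0.0], [0.001, -0.0, -1.0]]
ft_force: [-0.2, 0.2, -2.4]
grip_width: 61.9
```

```bash
python3 -c "
from h import *
duo('d16')"
```

```text
(no output)
```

View pics/d16.png

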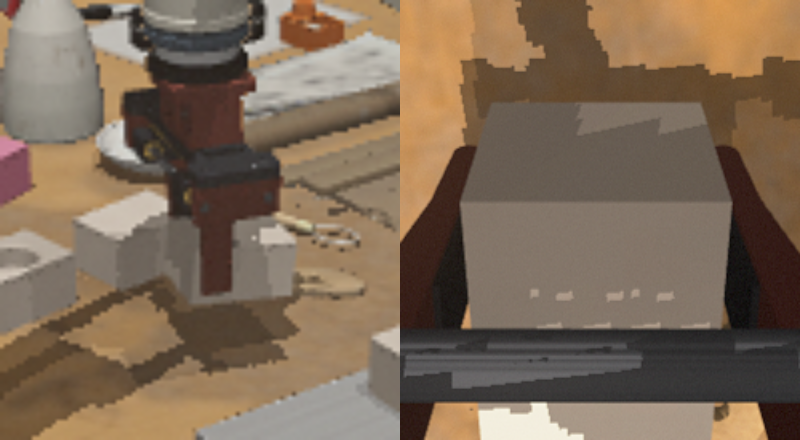

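>>> carry_out:
  targets: [0,0,0,0,0.4,0,0,0,0,0.4,0,0,0,0,0.4,0,0,0,0,0.4]
  squeeze: 3

```text
time: 18.73
ee_pos: [534.3, 260.5, 83.5]
eef_rot: [[-0.993, 0.121, 0.0], [0.121, 0.993, 0.0], [-0.0, 0.0, -1.0]]
ft_force: [0.2, -0.1, -1.7]
grip_width: 62.2
```

```bash
python3 -c "
from h import *
duo('d17')"
```

```text
(no output)
```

View pics/d17.png

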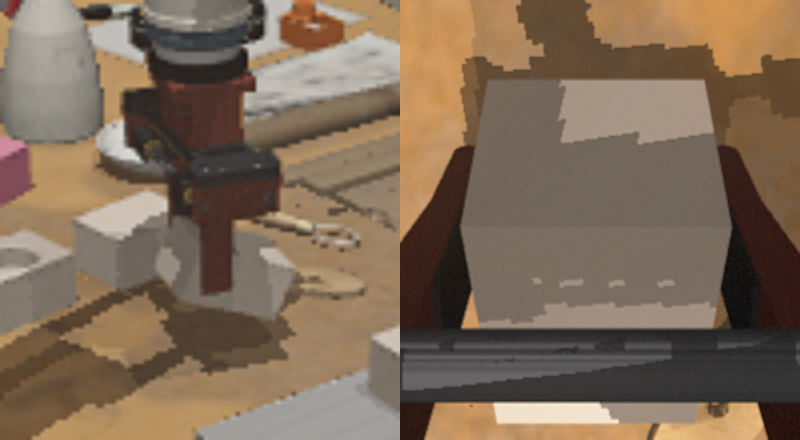

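>>> carry_out:
  targets: [0,0,0,0,0.4,0,0,0,0,0.4,0,0,0,0,0.4,0,0,0,0,0.4,0,0,0,0,0.4,0,0,0,0,0.4]
  squeeze: 3

```text
time: 19.33
ee_pos: [534.2, 260.5, 83.3]
eef_rot: [[-0.993, 0.121, -0.0], [0.121, 0.993, -0.0], [0.0, -0.0, -1.0]]
ft_force: [0.7, -0.3, -2.5]
grip_width: 62.0
```

```bash
python3 -c "
from h import *
duo('d18')"
```

```text
(no output)
```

View pics/d18.png

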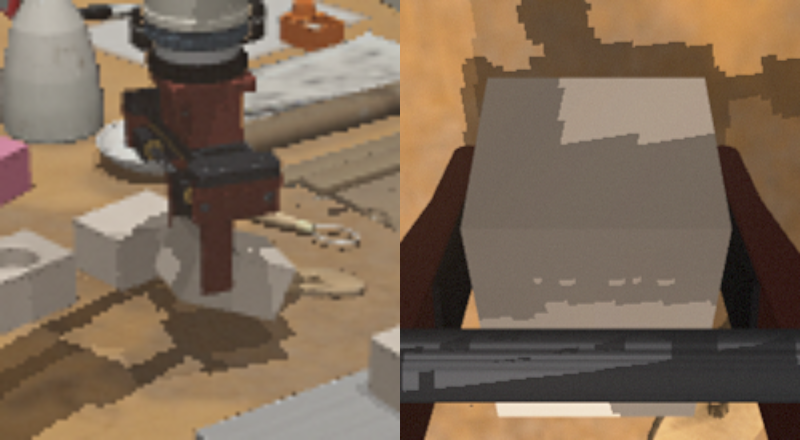

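>>> carry_out:
  targets: [0,0,-30,0,0.4,0,0,15,0,0.4,0,0,15,0,0.4,0,0,-30,0,0.4,0,0,15,0,0.4,0,0,15,0,0.4,0,0,-30,0,0.4,0,0,10,0,0.4,0,0,10,0,0.4]
  squeeze: 3

```text
time: 20.18
ee_pos: [535.9, 261.2, 95.8]
eef_rot: [[-0.993, 0.121, 0.006], [0.121, 0.993, 0.002], [-0.005, 0.003, -1.0]]
ft_force: [-0.9, 0.2, -1.9]
grip_width: 61.7
```

```bash
python3 -c "
from h import *
duo('d19')"
```

```text
(no output)
```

View pics/d19.png

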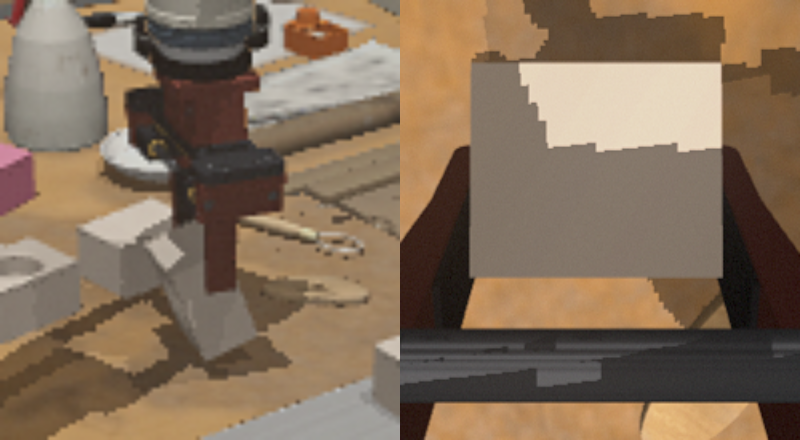

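Shaking swung D to about 73°. I'll bring it upright against the table now.

>>> carry_out:
  targets: [0,0,4,0,0.4,0,0,4,0,0.4,0,0,3,0,0.4,-5,0,0,0,0.4,-5,0,0.5,0,0.4,-5,0,1,0,0.4,-5,0,1.5,0,0.4,-5,0,2,0,0.4,-5,0,1,0,0.4,-4,0,0,0,0.4,0,0,0,0,0.4]
  squeeze: 6

```text
time: 21.2
ee_pos: [568.9, 256.1, 76.1]
eef_rot: [[-0.993, 0.122, 0.001], [0.122, 0.993, -0.0], [-0.001, -0.0, -1.0]]
ft_force: [0.8, -0.3, -0.4]
grip_width: 61.9
```

```bash
cat >> h.py <<'E'
def est(Y1,W1,Y2,W2):
    """end-face edges in duo crop (rows Y, widths W px) -> theta, a_end, n_mid rel. grip"""
    P=[]
    for Y,W in((Y1,W1),(Y2,W2)):
        v=200+Y*240/440;w=W*250/400;cz=384*62/w;cy=(v-237.2)/384*cz
        P.append(np.array([81.1-.955*cy-.297*cz,-140.2-.297*cy+.955*cz]))
    d=P[1]-P[0];th=np.arctan2(-d[0],-d[1]);m=(P[0]+P[1])/2-[0,3]
    a=np.array([np.cos(th),-np.sin(th)]);n=np.array([-np.sin(th),-np.cos(th)])
    print("theta %.0f len %.0f a_end %.1f n_mid %.1f"%(np.degrees(th),np.hypot(*d),m@a,m@n))
E
python3 -c "
from h import *
duo('d20')"
```

```text
(no output)
```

View pics/d20.png

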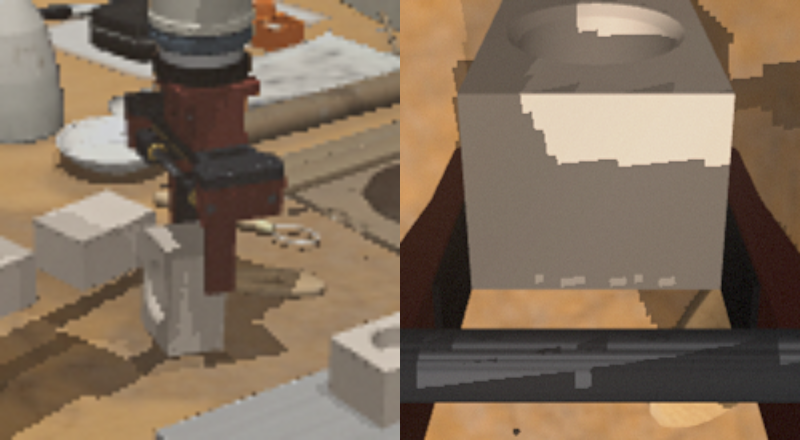

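```bash
python3 -c "
from h import *
est(93,275,288,252)
p=np.array([.9945,.105])
F=np.array([636,-47.]);
g=F-(42+10)*p
print(g);goto(g[0],g[1],125,186)"
```

```text
theta 89 len 44 a_end 12.8 n_mid -13.1
[584.286 -52.46 ]
pose [568.4 256.2  76.1] 173.0 | roll -13.0 (rows>=2) before-roll dx,dy -53.3 -304.5 after-roll 16.5 -308.6 dz -48.9 rows>=8 q6 approx -101
```

>>> carry_out:
  targets: [0,0,0,0,0.4,0,0,-20,0,0.4,0,0,-30,0,0.4,0,0,-30,-6.5,0.4,0,0,-8,-6.5,0.4,1.5,-28,0,0,0.4,1.5,-28,0,0,0.4,1.5,-28,0,0,0.4,1.5,-28,0,0,0.4,1.5,-28,0,0,0.4,1.5,-28,0,0,0.4,1.5,-28,0,0,0.4,1.5,-28,0,0,0.4,1.5,-28,0,0,0.4,1.5,-28,0,0,0.4,1.5,-28,0,0,0.4,0,0,0,0,0.4]
  squeeze: 15

```text
time: 22.72
ee_pos: [583.5, -56.3, 163.8]
eef_rot: [[-0.995, -0.101, -0.001], [-0.101, 0.995, -0.003], [0.001, -0.002, -1.0]]
ft_force: [-0.1, -0.8, -1.7]
grip_width: 61.7
```

```bash
python3 -c "
from h import *
goto(584.3,-52.5,108,186)"
```

```text
pose [583.5 -56.3 163.8] -174.2 | roll -0.2 (rows>=1) before-roll dx,dy -1.1 3.7 after-roll -1.2 3.7 dz 55.8 rows>=1 q6 approx -101
```

>>> carry_out:
  targets: [0,2,15,0,0.4,-1,1,20,0,0.4,0,0,15,0,0.4,0,0,6,0,0.4,0,0,0,0,0.4,0,0,0,0,0.4]

```text
time: 23.22
ee_pos: [584.6, -48.2, 108.6]
eef_rot: [[-0.994, -0.106, 0.0], [-0.106, 0.994, 0.0], [-0.0, 0.0, -1.0]]
ft_force: [-0.4, 0.3, -2.1]
grip_width: 62.0
```

>>> carry_out:
  targets: [0,0,2,0,0.4,0,0,0,0,0.4]

```text
time: 23.38
ee_pos: [584.9, -48.5, 106.8]
eef_rot: [[-0.994, -0.105, 0.001], [-0.105, 0.994, -0.0], [-0.001, -0.0, -1.0]]
ft_force: [-0.3, -0.3, -2.5]
grip_width: 61.7
```

```bash
python3 -c "
from h import *
duo('d21');goto(584.3,-52.5,104,186)"
```

```text
pose [584.8 -48.5 106.7] -174.0 | roll 0.0 (rows>=1) before-roll dx,dy 0.9 -3.9 after-roll 0.9 -3.9 dz 2.7 rows>=1 q6 approx -101
```

View pics/d21.png

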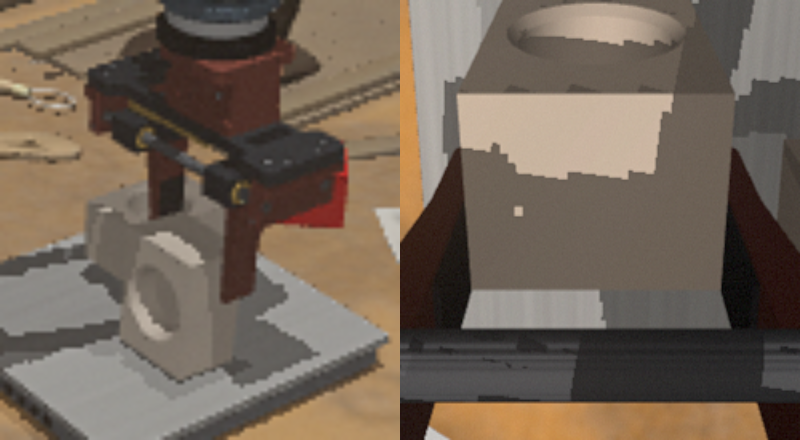

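>>> carry_out:
  targets: [0,-4,0,0,0.4,0,0,2,0,0.4,0,0,1.5,0,0.4,0,0,0,0,0.4]

```text
time: 23.82
ee_pos: [585.7, -53.2, 105.6]
eef_rot: [[-0.994, -0.105, 0.003], [-0.105, 0.994, -0.001], [-0.003, -0.001, -1.0]]
ft_force: [-2.2, -0.4, 7.5]
grip_width: 62.0
```

>>> carry_out:
  targets: [-4,0,0.5,0,0.4,-4,0,0,0,0.4,-5,0,0,0,0.4,-6,0,0.7,0,0.4,-6,0,0.9,0,0.4,-6,0,1.7,0,0.4,-6,0,1.9,0,0.4,-5.6,0,2.7,0,0.4,-5.6,0,3,0,0.4,-5,0,3.6,0,0.4,-5,0,3.9,0,0.4,-4.3,0,4.4,0,0.4,-4.2,0,4.7,0,0.4,-3.5,0,5.1,0,0.4,-3.3,0,5.4,0,0.4,-2.5,0,5,0,0.4,0,0,0,0,0.4]
  squeeze: 7

```text
time: 25.23
ee_pos: [660.7, -44.1, 57.9]
eef_rot: [[-0.994, -0.105, -0.001], [-0.105, 0.994, 0.001], [0.001, 0.001, -1.0]]
ft_force: [0.0, 0.3, -1.0]
grip_width: 62.4
```

```bash
python3 -c "
from h import *
duo('d22')"
```

```text
(no output)
```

View pics/d22.png

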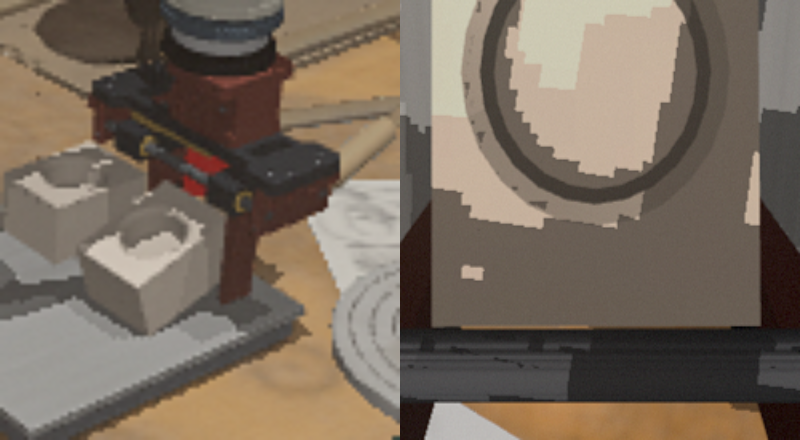

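>>> carry_out:
  targets: [0,0,2,0,0.2,0,0,0,0,0.2,0,0,0,0,0.2,0,0,0,0,0.2,0,0,-20,0,0.2,0,0,-30,0,0,0,0,-30,0,0,0,0,-20,0,0,0,0,0,0,0]

```text
time: 26.08
ee_pos: [662.7, -44.8, 164.5]
eef_rot: [[-0.994, -0.105, 0.01], [-0.105, 0.994, -0.001], [-0.01, -0.002, -1.0]]
ft_force: [0.5, 0.6, 0.5]
grip_width: 87.8
```

```bash
python3 -c "
from h import *
duo('d23')
goto(425.2,387.1,28,195.5)"
```

```text
pose [661.1 -44.6 158.5] -174.0 | roll -9.5 (rows>=2) before-roll dx,dy 189.1 454.2 after-roll 111.9 479.1 dz 130.5 rows>=12 q6 approx -63
```

View pics/d23.png

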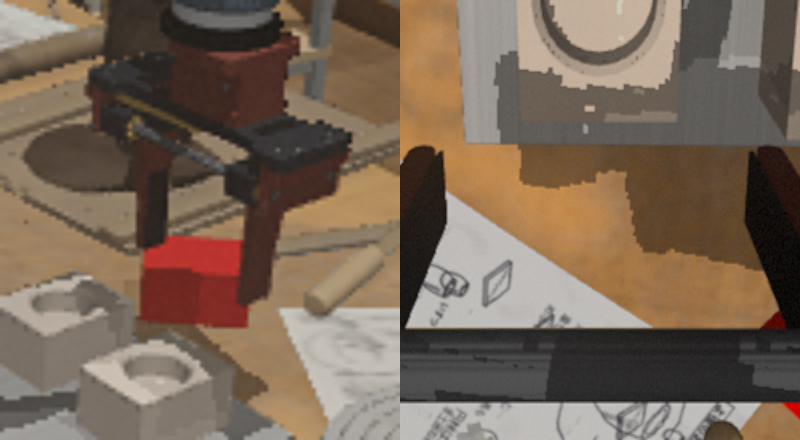

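Both far slots are filled, hollow up. Next is C, which is plain side up.

```bash
python3 -c "
from h import *
a=np.radians(197)
goto(548.5+28*np.cos(a),409.5+28*np.sin(a),120,197)"
```

```text
pose [661.1 -44.6 158.5] -174.0 | roll -11.0 (rows>=2) before-roll dx,dy 91.7 458.1 after-roll 2.9 467.2 dz 38.5 rows>=12 q6 approx -69
```

>>> carry_out:
  targets: [0,0,0,-5.5,0,0,0,0,-5.5,0,0.2,35.9,1,0,0,0.2,35.9,1,0,0,0.2,35.9,1,0,0,0.2,35.9,1,0,0,0.2,35.9,1,0,0,0.2,35.9,2,0,0,0.2,35.9,2,0,0,0.2,35.9,3,0,0,0.2,35.9,3,0,0,0.2,35.9,3,0,0,0.2,35.9,3,0,0,0.2,35.9,3,0,0,0.2,35.9,3,0,0,0,0,5,0,0,0,0,0,0,0,0,0,0,0,0]

```text
time: 27.68
ee_pos: [520.6, 400.1, 122.8]
eef_rot: [[-0.956, -0.294, -0.003], [-0.294, 0.956, -0.003], [0.004, -0.002, -1.0]]
ft_force: [-0.2, 0.1, -0.5]
grip_width: 87.7
```

```bash
python3 -c "
from h import *
a=np.radians(197)
goto(548.5+28*np.cos(a),409.5+28*np.sin(a),28,197)
grab('wrist','w24')
f=grab('top','t24')
for m in moulds(f,76):
  if 300<m[2][0]<720 and m[2][1]>-150 and m[1]<700: print(m)
"
```

```text
pose [520.6 400.1 122.8] -162.9 | roll 0.1 (rows>=1) before-roll dx,dy -1.4 0.9 after-roll -1.4 0.9 dz 94.8 rows>=1 q6 approx -69
([383.0, 218.0], 499, [631.5, -47.4, 81.7, 59.5, 6.1])
([345.0, 220.0], 537, [627.1, 58.8, 81.6, 59.7, 6.0])
([229.0, 277.0], 361, [484.8, 394.2, 74.8, 73.1, -66.1])
```

View pics/w24.png

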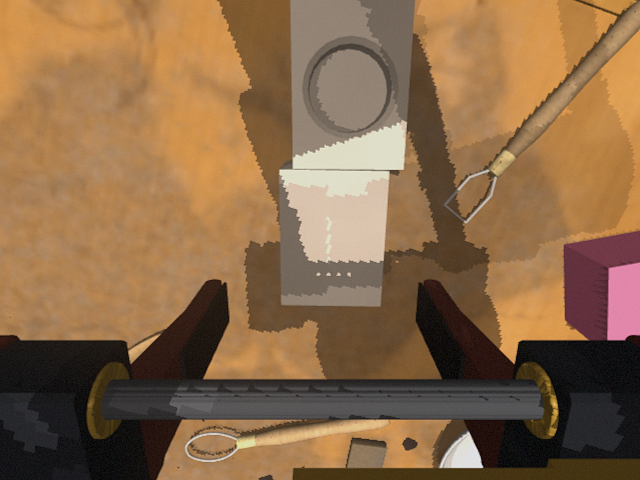

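C has been knocked up against B. I'll re-measure both with the wrist and top cameras.

```bash
python3 -c "
from h import *
f=grab('wrist'); 
for n,P in {'C':[(279,170),(389,170),(381,306),(281,306)],'B':[(292,168),(404,168),(414,0),(291,0)],'Bhol':[(350,88)]}.items():
  w=np.array([ray(f,u,v,46)[:2] for u,v in P]);print(n,w.round(0).tolist(),'mid',w.mean(0).round(1))
g=grab('top')
for m in moulds(g,46):
  if 300<m[2][0]<720 and m[2][1]>150: print(m)
im=g['image'][:,:,::-1];cv2.imwrite('pics/t25.png',cv2.resize(im[220:330,180:300],None,fx=5,fy=5))
"
```

```text
C [[478.0, 361.0], [460.0, 420.0], [542.0, 444.0], [560.0, 384.0]] mid [510.  402.2]
B [[475.0, 367.0], [457.0, 428.0], [377.0, 403.0], [395.0, 344.0]] mid [425.8 385.7]
Bhol [[425.0, 385.0]] mid [425.3 385.5]
([156.0, 216.0], 967, [660.2, 597.4, 100.3, 94.9, 88.3])
([187.0, 253.0], 932, [550.9, 510.7, 109.6, 70.6, -55.7])
([230.0, 278.0], 342, [485.9, 399.0, 76.4, 75.8, -67.2])
([239.0, 323.0], 411, [347.4, 366.5, 109.2, 36.8, -56.7])
```

View pics/t25.png

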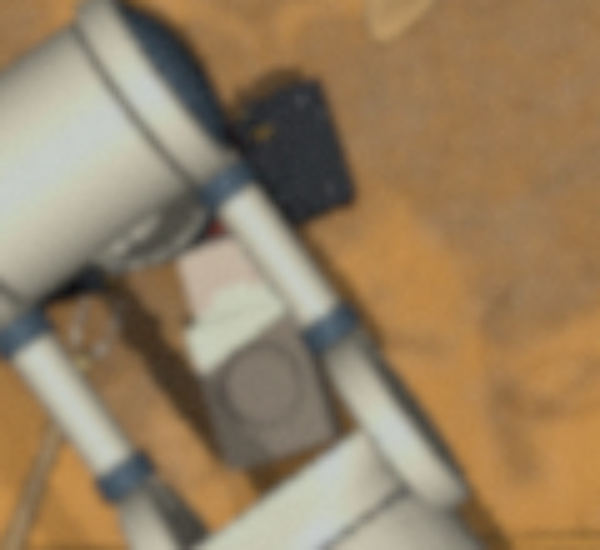

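B hasn't moved, (425.5,386), and C now lies against its end at (510,402). B is already hollow up, so I'll carry it first.

```bash
python3 -c "
from h import *
goto(425.5,385.7,28,196.5)"
```

```text
pose [522.1 399.6 125.4] -163.1 | roll 0.4 (rows>=1) before-roll dx,dy 96.5 14.8 after-roll 96.6 14.1 dz 97.4 rows>=3 q6 approx -64
```

>>> carry_out:
  targets: [30,4.7,0,0,0,34,4.7,0,0,0,32,4.7,0,0,0,0,0,25,0,0,0,0,30,0,0,0,0,25,0,0,0,0,14,0,0,0,0,3,0,0.4,0,0,0,0,0.4,0,0,0,0,0.4,0,0,0,0,0.4,0,0,0,0,0.4]
  squeeze: 25

```text
time: 28.88
ee_pos: [426.6, 386.7, 30.4]
eef_rot: [[-0.956, -0.293, 0.003], [-0.293, 0.956, 0.002], [-0.003, 0.001, -1.0]]
ft_force: [0.5, -0.1, 2.8]
grip_width: 62.3
```

>>> carry_out:
  targets: [0,0,-20,0,0.4,0,0,-30,0,0.4,0,0,-30,0,0.4,0,0,-15,0,0.4]

```text
time: 29.22
ee_pos: [426.5, 387.1, 128.1]
eef_rot: [[-0.956, -0.293, 0.004], [-0.293, 0.956, 0.003], [-0.005, 0.002, -1.0]]
ft_force: [0.4, -0.5, -1.1]
grip_width: 61.7
```

```bash
python3 -c "
from h import *
goto(530.3,47.6,110,186)
duo('d26')"
```

```text
pose [426.5 387.1 128.1] -163.0 | roll 11.0 (rows>=2) before-roll dx,dy 0.2 -355.0 after-roll -67.8 -348.5 dz 18.1 rows>=9 q6 approx -91
```

View pics/d26.png

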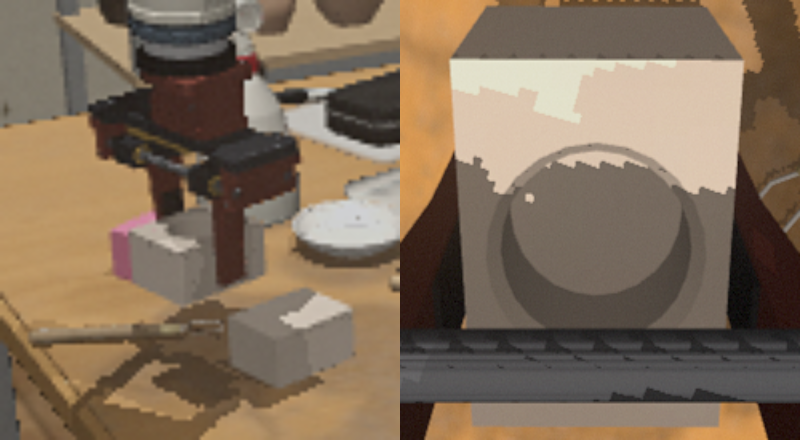

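>>> carry_out:
  targets: [0,0,0,5.5,0.4,0,0,0,5.5,0.4,-6.2,-31.7,0,0,0.4,-6.2,-31.7,0,0,0.4,-6.2,-31.7,0,0,0.4,-6.2,-31.7,0,0,0.4,-6.2,-31.7,0,0,0.4,-6.2,-31.7,0,0,0.4,-6.2,-31.7,0,0,0.4,-6.2,-31.7,0,0,0.4,-6.2,-31.7,0,0,0.4,-6.2,-31.7,0,0,0.4,-6.2,-31.7,0,0,0.4,0,0,15,0,0.4,0,0,0,0,0.4,0,0,0,0,0.4,0,0,0,0,0.4]

```text
time: 30.73
ee_pos: [529.4, 47.4, 107.6]
eef_rot: [[-0.994, -0.106, -0.002], [-0.106, 0.994, 0.0], [0.002, 0.001, -1.0]]
ft_force: [0.3, 0.6, -1.2]
grip_width: 61.8
```

```bash
python3 -c "
from h import *
goto(530.3,47.6,58,186)
duo('d27');s=grab('scene');im=s['image'][:,:,::-1]
cv2.imwrite('pics/s27.png',cv2.resize(im[180:350,250:450],None,fx=3,fy=3))"
```

```text
pose [529.4  47.4 107.6] -173.9 | roll 0.1 (rows>=1) before-roll dx,dy -1.0 0.1 after-roll -1.0 0.1 dz 49.6 rows>=1 q6 approx -91
```

View pics/s27.png

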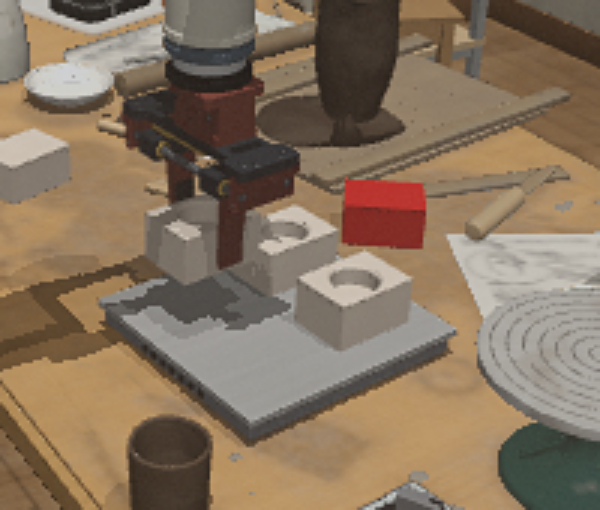

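>>> carry_out:
  targets: [0,0,20,0,0.4,0,0,15,0,0.4,0,0,9,0,0.4,0,0,2,0,0.4,0,0,0,0,0.4,0,0,0,0,0.4]

```text
time: 31.38
ee_pos: [530.4, 46.9, 63.3]
eef_rot: [[-0.994, -0.106, 0.001], [-0.106, 0.994, 0.0], [-0.001, -0.0, -1.0]]
ft_force: [0.1, 0.3, -2.7]
grip_width: 61.9
```

>>> carry_out:
  targets: [0,0,1.5,0,0.4,0,0,0,0,0.4]

```text
time: 31.55
ee_pos: [530.5, 46.7, 61.7]
eef_rot: [[-0.994, -0.105, 0.001], [-0.105, 0.994, 0.0], [-0.001, -0.0, -1.0]]
ft_force: [-0.2, -0.9, -2.2]
grip_width: 62.0
```

>>> carry_out:
  targets: [0,0,1.5,0,0.4,0,0,1,0,0.4,0,0,0,0,0.4]

```text
time: 31.8
ee_pos: [530.6, 46.6, 60.3]
eef_rot: [[-0.994, -0.105, 0.002], [-0.105, 0.994, 0.0], [-0.002, -0.0, -1.0]]
ft_force: [-3.3, -0.2, 5.0]
grip_width: 61.8
```

Contact. Release and lift.

>>> carry_out:
  targets: [0,0,0,0,0.2,0,0,0,0,0.2,0,0,0,0,0.2,0,0,-20,0,0.2,0,0,-30,0,0.1,0,0,-30,0,0,0,0,0,0,0]

```text
time: 32.38
ee_pos: [532.6, 46.7, 145.4]
eef_rot: [[-0.994, -0.105, 0.01], [-0.105, 0.994, 0.0], [-0.01, -0.001, -1.0]]
ft_force: [0.7, 0.0, 0.6]
grip_width: 85.8
```

```bash
python3 -c "
from h import *
a=np.radians(196.5)
goto(510+28*np.cos(a),402.2+28*np.sin(a),120,196.5)
g=grab('top','t28')
for m in moulds(g,46):
  if 300<m[2][0]<720 and m[2][1]>-150: print(m)
"
```

```text
pose [532.6  46.7 145.4] -174.0 | roll -10.5 (rows>=2) before-roll dx,dy 12.6 350.8 after-roll -51.3 347.3 dz 25.4 rows>=9 q6 approx -67
([156.0, 216.0], 1001, [660.3, 597.2, 100.9, 99.9, 0.1])
([383.0, 211.0], 285, [647.5, -50.3, 61.0, 59.3, -82.8])
([345.0, 212.0], 264, [650.4, 58.9, 62.0, 47.1, -83.5])
([365.0, 242.0], 1003, [565.5, 4.3, 112.2, 73.5, -88.8])
([225.0, 267.0], 579, [507.9, 403.3, 79.4, 58.0, 16.0])
```

View pics/t28.png

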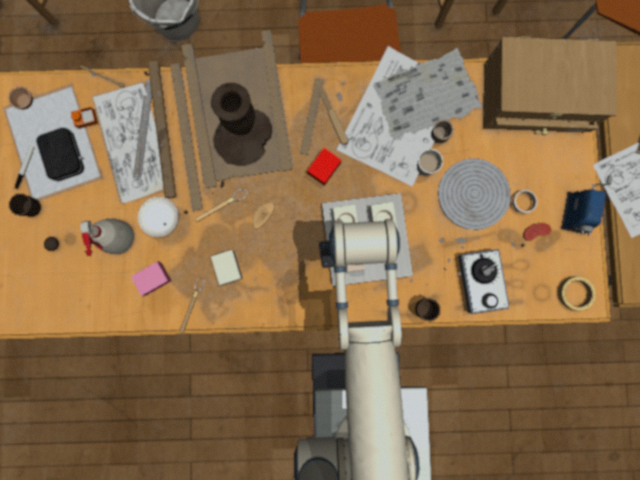

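>>> carry_out:
  targets: [0,0,0,-5,0,0,0,0,-5,0,-4.5,31.7,1,0,0,-4.5,31.7,1,0,0,-4.5,31.7,1,0,0,-4.5,31.7,1,0,0,-4.5,31.7,2,0,0,-4.5,31.7,2,0,0,-4.5,31.7,2,0,0,-4.5,31.7,3,0,0,-4.5,31.7,3,0,0,-4.5,31.7,3,0,0,-4.5,31.7,4,0,0,0,0,0,0,0,0,0,0,0,0]

```text
time: 33.68
ee_pos: [480.0, 396.3, 113.0]
eef_rot: [[-0.96, -0.279, -0.003], [-0.279, 0.96, -0.002], [0.003, -0.001, -1.0]]
ft_force: [-0.2, -0.2, 0.1]
grip_width: 87.8
```

```bash
python3 -c "
from h import *
goto(481.6,395.3,28,196)
grab('wrist','w29')"
```

```text
pose [480.  396.3 113. ] -163.8 | roll 0.2 (rows>=1) before-roll dx,dy -1.3 -1.4 after-roll -1.3 -1.4 dz 85.0 rows>=1 q6 approx -67
```

View pics/w29.png

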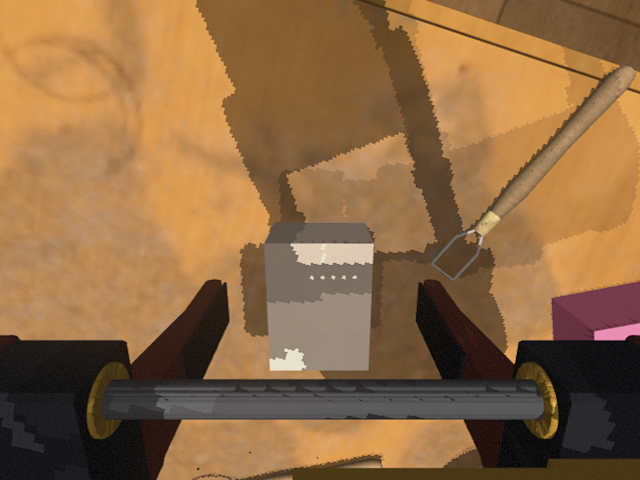

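>>> carry_out:
  targets: [-1,-1,25,0,0,0,0,30,0,0,0,0,22,0,0,0,0,8,0,0,0,0,0,0,0.4,0,0,0,0,0.4,0,0,0,0,0.4,0,0,0,0,0.4,0,0,0,0,0.4,0,0,-12,0,0.4,0,0,-15,0,0.4,0,0,-15,0,0.4,0,0,-15,0,0.4,0,0,-3,0,0.4]
  squeeze: 8

```text
time: 34.9
ee_pos: [483.4, 395.6, 94.4]
eef_rot: [[-0.961, -0.277, 0.004], [-0.277, 0.961, 0.003], [-0.005, 0.002, -1.0]]
ft_force: [-0.3, 0.1, -1.7]
grip_width: 61.9
```

>>> carry_out:
  targets: [0,0,0,0,0.4,0,0,0,0,0.4,0,0,-30,0,0.4,0,0,15,0,0.4,0,0,15,0,0.4,0,0,-30,0,0.4,0,0,15,0,0.4,0,0,15,0,0.4]
  squeeze: 3

```text
time: 35.57
ee_pos: [483.5, 395.7, 92.1]
eef_rot: [[-0.961, -0.276, 0.004], [-0.276, 0.961, 0.003], [-0.004, 0.002, -1.0]]
ft_force: [0.5, 0.5, 3.6]
grip_width: 62.0
```

```bash
python3 -c "
from h import *
duo('d30')"
```

```text
(no output)
```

View pics/d30.png

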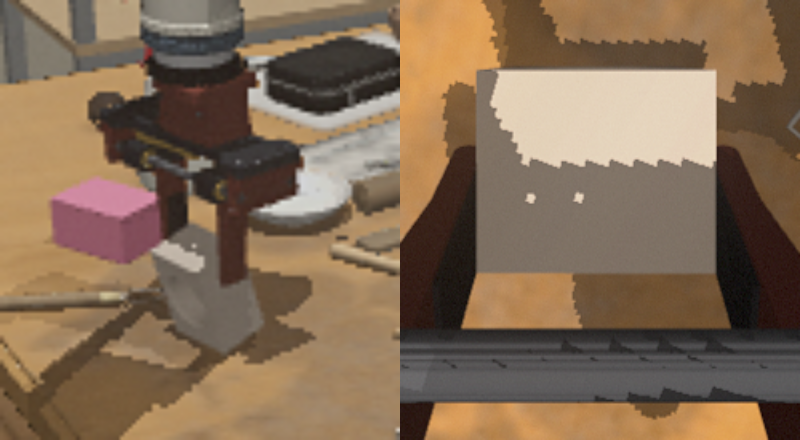

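```bash
python3 -c "
from h import *
est(70,240,272,240)"
```

```text
theta 73 len 46 a_end 2.1 n_mid -11.7
```

>>> carry_out:
  targets: [-5,0,0,0,0.4,-5,0,0.5,0,0.4,-5,0,1.5,0,0.4,-5,0,2,0,0.4,-5,0,2,0,0.4,-3,0,1.5,0,0.4,-3,0,0,0,0.4,0,0,0,0,0.4]
  squeeze: 6

```text
time: 36.33
ee_pos: [513.2, 403.7, 83.4]
eef_rot: [[-0.961, -0.276, 0.001], [-0.276, 0.961, 0.001], [-0.002, 0.0, -1.0]]
ft_force: [2.3, 0.4, 2.8]
grip_width: 61.7
```

```bash
python3 -c "
from h import *
duo('d31')"
```

```text
(no output)
```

View pics/d31.png

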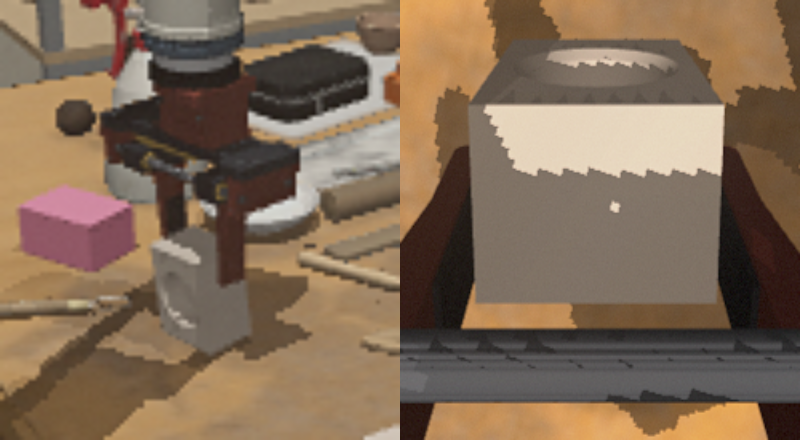

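```bash
python3 -c "
from h import *
est(104,254,303,243)"
```

```text
theta 81 len 45 a_end 6.6 n_mid -6.0
```

>>> carry_out:
  targets: [-5,0,1,0,0.4,-5,0,1.5,0,0.4,0,0,0,0,0.4,0,0,0,0,0.25,0,0,0,0,0.2,0,0,0,0,0.2]

```text
time: 36.93
ee_pos: [521.5, 405.8, 79.3]
eef_rot: [[-0.961, -0.276, -0.001], [-0.276, 0.961, -0.001], [0.002, -0.001, -1.0]]
ft_force: [0.1, 0.5, -0.9]
grip_width: 70.0
```

```bash
python3 -c "
from h import *
duo('d32')"
```

```text
(no output)
```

View pics/d32.png

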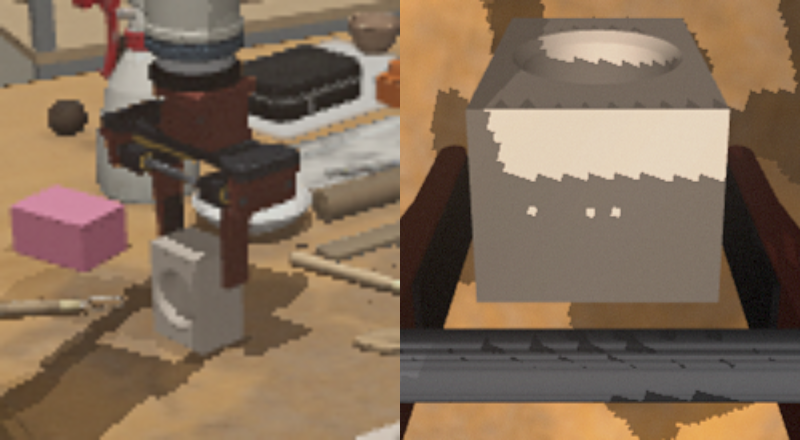

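```bash
python3 -c "
from h import *
est(108,262,302,243)"
```

```text
theta 87 len 45 a_end 8.2 n_mid -7.1
```

>>> carry_out:
  targets: [4,0,3,0,0.2,3,0,4,0,0.2,0,0,0,0,0.4,0,0,0,0,0.4,0,0,0,0,0.4,0,0,-15,0,0.4,0,0,-25,0,0.4,0,0,-30,0,0.4,0,0,-18,0,0.4,0,0,0,5,0.4,0,0,0,5,0.4]
  squeeze: 15

```text
time: 37.95
ee_pos: [515.8, 404.6, 163.5]
eef_rot: [[-0.995, -0.101, 0.003], [-0.101, 0.995, 0.002], [-0.003, 0.002, -1.0]]
ft_force: [-0.1, -0.7, -3.2]
grip_width: 62.1
```

```bash
python3 -c "
from h import *
goto(476.6,-62.6,106,186)
duo('d33')"
```

```text
pose [515.8 404.6 163.5] -174.2 | roll -0.2 (rows>=1) before-roll dx,dy 86.3 -460.8 after-roll 87.8 -460.5 dz 57.5 rows>=12 q6 approx -103
```

View pics/d33.png

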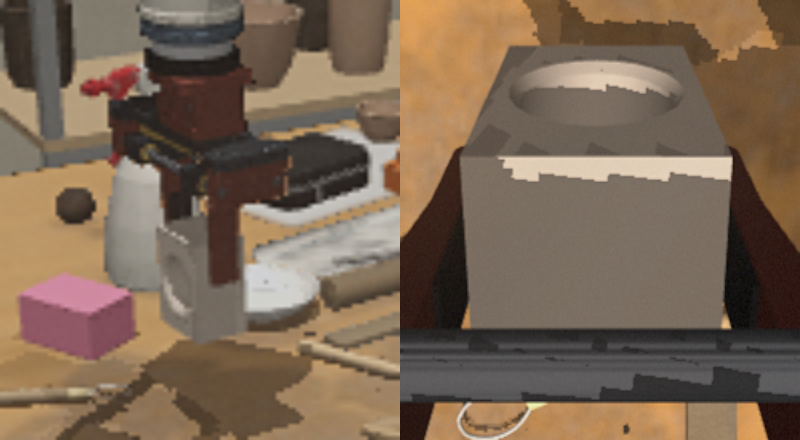

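>>> carry_out:
  targets: [6.2,-32.9,0,0,0.4,6.2,-32.9,0,0,0.4,6.2,-32.9,0,0,0.4,6.2,-32.9,0,0,0.4,6.2,-32.9,0,0,0.4,6.2,-32.9,0,0,0.4,6.2,-32.9,0,0,0.4,6.2,-32.9,0,0,0.4,6.2,-32.9,0,0,0.4,6.2,-32.9,0,0,0.4,6.2,-32.9,0,0,0.4,6.2,-32.9,0,0,0.4,6.2,-32.9,0,0,0.4,6.2,-32.9,0,0,0.4,0,0,20,0,0.4,0,0,15,0,0.4,0,0,0,0,0.4,0,0,0,0,0.4,0,0,0,0,0.4]

```text
time: 39.63
ee_pos: [477.4, -62.8, 126.9]
eef_rot: [[-0.994, -0.107, 0.0], [-0.107, 0.994, -0.0], [-0.0, -0.0, -1.0]]
ft_force: [1.0, -0.2, -1.9]
grip_width: 61.8
```

```bash
python3 -c "
from h import *
goto(476.6,-62.6,105,186)
duo('d34');f=grab('wrist','w34');g=grab('top','t34')
for m in moulds(g,76):
  if 300<m[2][0]<720 and m[2][1]>-150: print(m)
"
```

```text
pose [477.4 -62.8 126.9] -173.9 | roll 0.1 (rows>=1) before-roll dx,dy 0.8 0.3 after-roll 0.8 0.3 dz 21.9 rows>=1 q6 approx -103
([156.0, 216.0], 1033, [655.7, 587.8, 99.0, 97.9, -0.2])
([384.0, 218.0], 549, [631.7, -47.5, 82.7, 60.8, 6.3])
([346.0, 220.0], 578, [627.9, 58.2, 83.7, 61.5, 6.2])
([421.0, 267.0], 1003, [489.1, -144.4, 108.6, 72.7, 78.2])
```

View pics/d34.png

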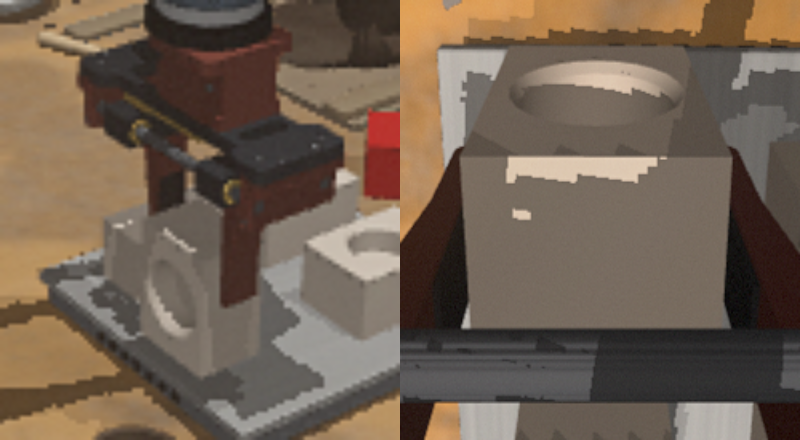

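>>> carry_out:
  targets: [0,0,12,0,0.4,0,0,8,0,0.4,0,0,3,0,0.4,0,0,0,0,0.4,0,0,0,0,0.4]

```text
time: 40.25
ee_pos: [477.0, -62.9, 102.6]
eef_rot: [[-0.994, -0.105, -0.001], [-0.105, 0.994, 0.0], [0.001, 0.0, -1.0]]
ft_force: [-0.5, 0.1, -2.8]
grip_width: 61.9
```

>>> carry_out:
  targets: [0,0,1.5,0,0.4,0,0,0,0,0.4]

```text
time: 40.42
ee_pos: [477.4, -63.0, 102.1]
eef_rot: [[-0.994, -0.105, 0.0], [-0.105, 0.994, -0.0], [-0.0, -0.0, -1.0]]
ft_force: [-1.1, 0.2, 0.3]
grip_width: 61.8
```

>>> carry_out:
  targets: [0,0,1,0,0.4,-4,0,-0.8,0,0.4,-4,0,-0.9,0,0.4,-4.3,0,-0.9,0,0.4,-4.3,0,-0.4,0,0.4,-4.2,0,-0.2,0,0.4,-4.2,0,0,0,0.4,-4.2,0,0.3,0,0.4,-4.2,0,0.4,0,0.4,-4.2,0,0.7,0,0.4,0,0,0,0,0.4]
  squeeze: 7

```text
time: 41.33
ee_pos: [515.5, -59.0, 102.2]
eef_rot: [[-0.994, -0.105, 0.0], [-0.105, 0.994, 0.0], [-0.0, 0.0, -1.0]]
ft_force: [1.3, -0.2, -0.4]
grip_width: 61.9
```

```bash
python3 -c "
from h import *
duo('d35')"
```

```text
(no output)
```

View pics/d35.png

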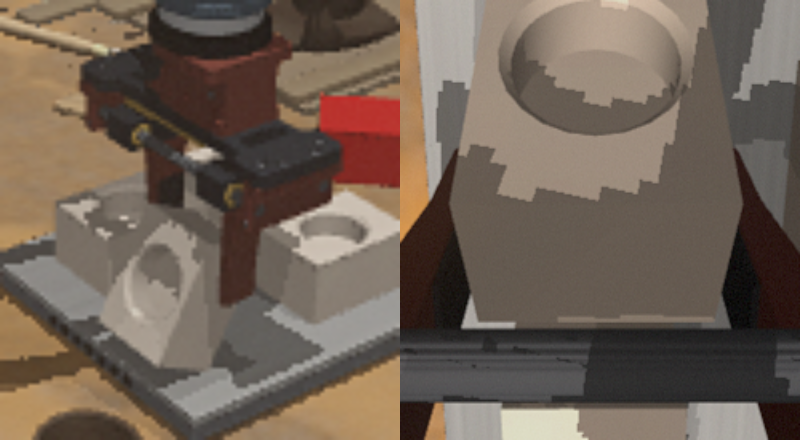

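>>> carry_out:
  targets: [-6,0,1.7,0,0.4,-6,0,2,0,0.4,-5.8,0,2.6,0,0.4,-5.6,0,3,0,0.4,-5.2,0,3.6,0,0.4,-5,0,4,0,0.4,-4.4,0,4.5,0,0.4,-4.3,0,4.7,0,0.4,-3.6,0,5.2,0,0.4,-3.4,0,5.4,0,0.4,0,0,0,0,0.4]

```text
time: 42.35
ee_pos: [563.9, -53.7, 64.5]
eef_rot: [[-0.994, -0.105, -0.001], [-0.105, 0.994, 0.0], [0.001, 0.0, -1.0]]
ft_force: [0.7, 0.3, -2.2]
grip_width: 62.1
```

```bash
python3 -c "
from h import *
duo('d36')"
```

```text
(no output)
```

View pics/d36.png

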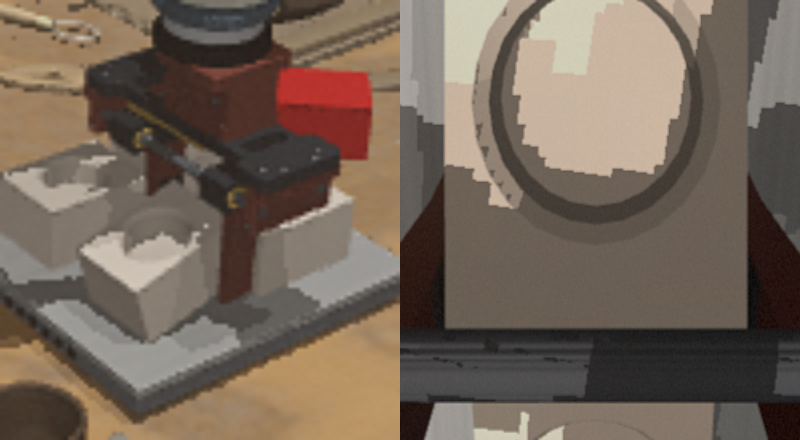

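>>> carry_out:
  targets: [-2,0,4,0,0.4,-1,0,4,0,0.4,0,0,0,0,0.4,0,0,0,0,0.2,0,0,0,0,0.2,0,0,0,0,0.2,0,0,-20,0,0.2,0,0,-30,0,0.1,0,0,-35,0,0,0,0,0,0,0]

```text
time: 43.28
ee_pos: [569.4, -54.0, 151.3]
eef_rot: [[-0.994, -0.105, 0.011], [-0.105, 0.994, -0.002], [-0.011, -0.003, -1.0]]
ft_force: [0.5, -0.2, 0.2]
grip_width: 86.0
```

```bash
python3 -c "
from h import *
goto(400,-250,200,186)
duo('d37')"
```

```text
pose [569.4 -54.  151.3] -174.0 | roll 0.0 (rows>=1) before-roll dx,dy 189.0 -177.0 after-roll 188.9 -177.2 dz -48.7 rows>=7 q6 approx -128
```

View pics/d37.png

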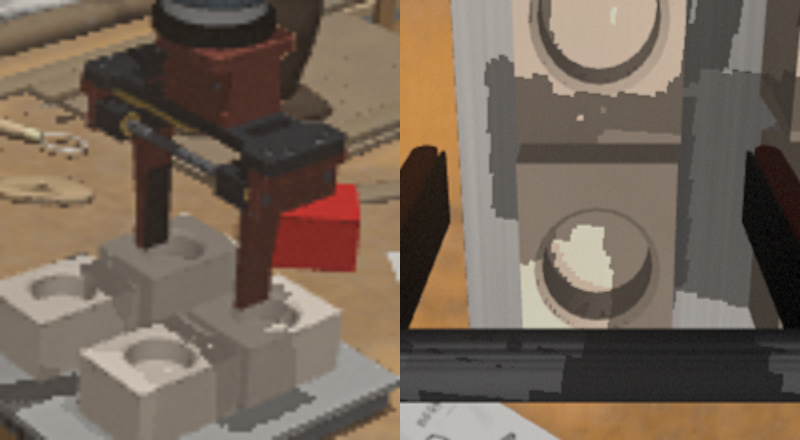

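All four moulds are on the plate with their hollows up. Now I'll move over the dial.

```bash
python3 -c "
from h import *
goto(478,-324,200,186)"
```

```text
pose [567.7 -53.7 145.4] -174.0 | roll 0.0 (rows>=1) before-roll dx,dy 117.6 -259.3 after-roll 117.4 -259.4 dz -54.6 rows>=7 q6 approx -130
```

>>> carry_out:
  targets: [0,0,-30,0,0,0,0,-25,0,0,13,-28.8,0,0,0,13,-28.8,0,0,0,13,-28.8,0,0,0,13,-28.8,0,0,0,13,-28.8,0,0,0,13,-28.8,0,0,0,13,-28.8,0,0,0,13,-28.8,0,0,0,13,-28.8,0,0,0]

```text
time: 44.3
ee_pos: [476.4, -324.7, 195.9]
eef_rot: [[-0.994, -0.105, -0.002], [-0.105, 0.994, 0.002], [0.002, 0.002, -1.0]]
ft_force: [-0.5, 0.4, -0.8]
grip_width: 87.9
```

>>> carry_out:
  targets: [0,0,0,7,0.5,0,0,0,7,0.5,0,0,0,7,0.5,0,0,0,7,0.5,0,0,0,7,0.5,0,0,0,7,0.5,0,0,0,7,0.5,0,0,0,7,0.5,0,0,0,7,0.5,0,0,0,7,0.5,0,0,0,7,0.5,0,0,0,0,0.5,0,0,0,0,0.5]

```text
time: 45.38
ee_pos: [477.2, -323.4, 196.4]
eef_rot: [[-0.33, 0.944, -0.002], [0.944, 0.33, 0.001], [0.002, -0.001, -1.0]]
ft_force: [0.5, 0.0, 0.3]
grip_width: 44.1
```

```bash
python3 -c "
from h import *
goto(478,-324,200,110)
f=grab('wrist','w38')
for n in ['knob_grip','ring_mark','start_top']:
  for r in viewer.spot_point('wrist',n)[:2]: print(n,round(r['score'],2),np.round(r['location'],1))
g=grab('top','t38')
for m in moulds(g,76):
  if 300<m[2][0]<720 and -150<m[2][1]<150: print(m)
"
```

```text
pose [ 477.2 -323.4  196.4] 109.3 | roll -0.7 (rows>=1) before-roll dx,dy -0.9 0.5 after-roll -0.9 0.5 dz -3.6 rows>=1 q6 approx -54
knob_grip 0.56 [ 478.7 -323.1   79.8]
knob_grip 0.22 [ 393.9 -336.    73. ]
start_top 0.58 [ 391.7 -338.4   70.3]
start_top 0.24 [ 478.6 -324.2   49. ]
([386.0, 234.0], 1161, [585.7, -53.0, 175.8, 62.5, 5.6])
([346.0, 220.0], 602, [628.3, 58.0, 84.6, 62.0, 6.2])
([352.0, 255.0], 599, [528.8, 45.4, 84.7, 62.2, 6.2])
```

View pics/w38.png

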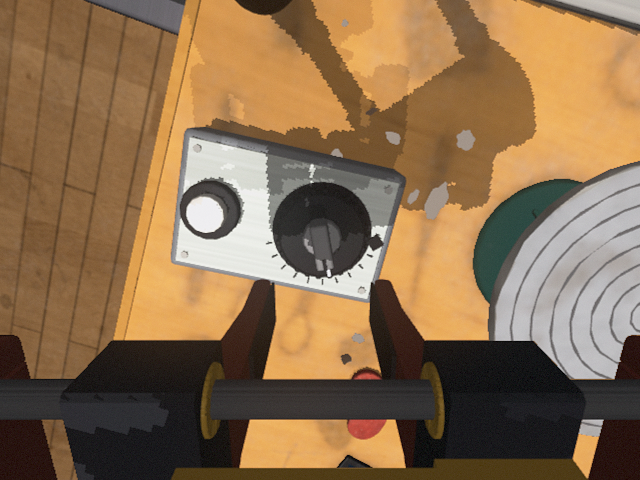

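View pics/t38.png

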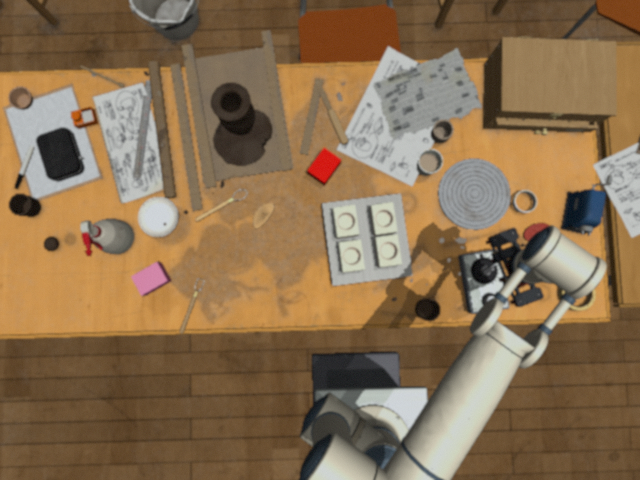

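```bash
python3 -c "
import cv2
i=cv2.imread('pics/w38.png')[150:310,160:420];cv2.imwrite('pics/w38c.png',cv2.resize(i,None,fx=3,fy=3,interpolation=cv2.INTER_CUBIC))
i=cv2.imread('pics/t38.png')[180:300,310:420];cv2.imwrite('pics/t38c.png',cv2.resize(i,None,fx=4,fy=4,interpolation=cv2.INTER_CUBIC))"
```

```text
(no output)
```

View pics/w38c.png

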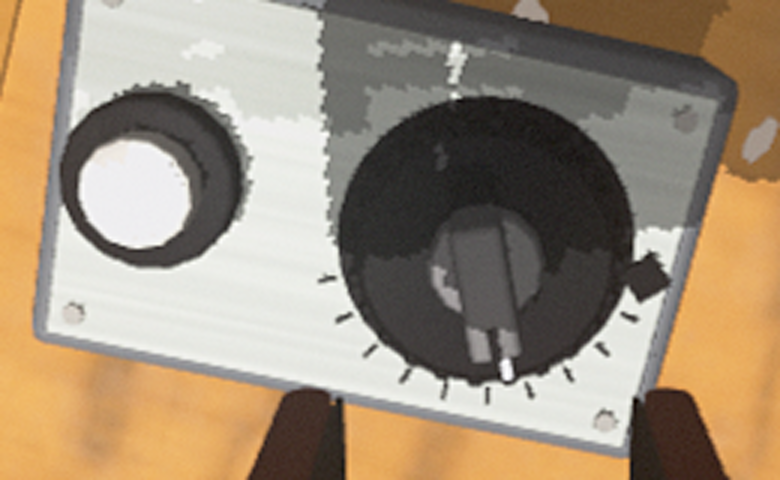

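View pics/t38c.png

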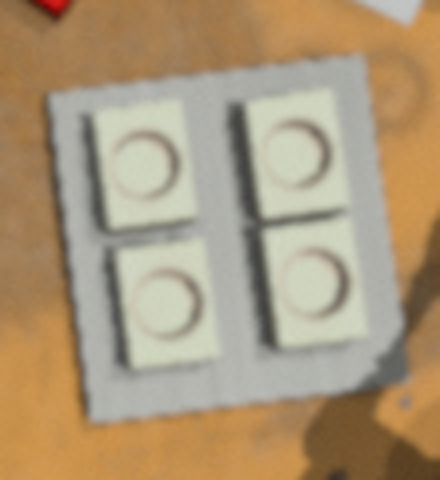

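```bash
python3 -c "
from h import *
f=grab('wrist')
c=lambda x,y,z:ray(f,160+x/3,150+y/3,z)
ang=lambda a,b:np.degrees(np.arctan2(b[1]-a[1],b[0]-a[0]))
a,b=c(477,222,93),c(494,358,93);print('bar',a,b,ang(a,b),(a+b)/2,np.hypot(*(a-b)[:2]))
r=c(487,237,64);print('ring c',r)
d=c(648,277,52);print('diamond',d,ang(r,d),np.hypot(*(d-r)[:2]))
m=c(505,374,65);print('mark',m,ang(r,m),np.hypot(*(m-r)[:2]))
s=c(136,192,70);print('start',s,ang(s,r),np.hypot(*(s-r)[:2]))
e=[c(76,0,50),c(42,338,50),c(625,452,50),c(735,80,50)]
print('box long edge',ang(e[1],e[2]))
"
```

```text
bar [ 471.39244317 -310.12852217   93.        ] [ 485.52287065 -339.25341335   93.        ] -64.1188827030997 [ 478.45765691 -324.69096776   93.        ] 32.3717201774662
ring c [ 477.35112958 -320.49126416   64.        ]
diamond [ 521.68479615 -320.23019271   52.        ] 0.337398657747318 44.33443526087488
mark [ 493.53489932 -353.09273527   65.        ] -63.59963488892734 36.39739443121399
start [ 393.97396246 -335.76543312   70.        ] 10.381115531267083 84.76468742262179
box long edge 7.03837618410329
```

The bar points at -64° and the box axis (mark direction) is about 7°, so the turn is about +71°. I'll line up over the knob and go down, keeping the tips at about 74 mm, clear of the ring.

>>> carry_out:
  targets: [0,0,0,-6.7,0.5,-1.5,0.5,0,0,0.5,0,0,25,0,0.5,0,0,25,0,0.5,0,0,20,0,0.5,0,0,0,0,0.5,0,0,0,0,0.5]

```text
time: 46.27
ee_pos: [478.2, -324.4, 126.9]
eef_rot: [[-0.433, 0.901, -0.002], [0.901, 0.433, 0.002], [0.002, -0.001, -1.0]]
ft_force: [-0.2, -0.9, -0.3]
grip_width: 43.9
```

```bash
python3 -c "
from h import *
goto(478.3,-324.5,97,116)
f=grab('wrist','w39')"
```

```text
pose [ 478.2 -324.4  126.9] 115.7 | roll -0.3 (rows>=1) before-roll dx,dy -0.2 0.1 after-roll -0.2 0.1 dz 29.9 rows>=1 q6 approx -60
```

View pics/w39.png

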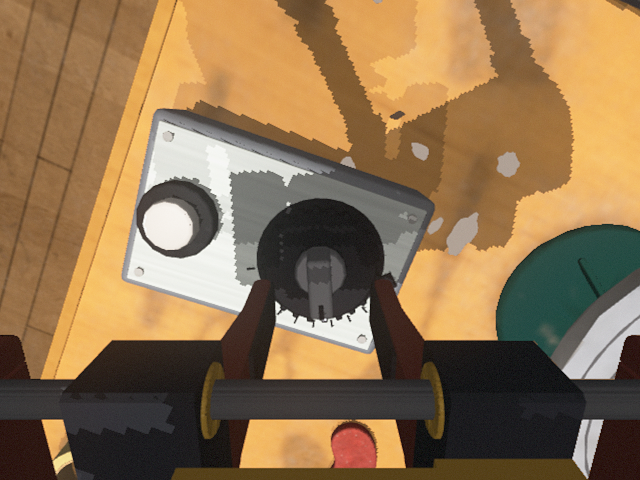

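```bash
python3 -c "
import cv2
i=cv2.imread('pics/w39.png')[190:350,230:420];cv2.imwrite('pics/w39c.png',cv2.resize(i,None,fx=4,fy=4,interpolation=cv2.INTER_CUBIC))"
```

```text
(no output)
```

View pics/w39c.png

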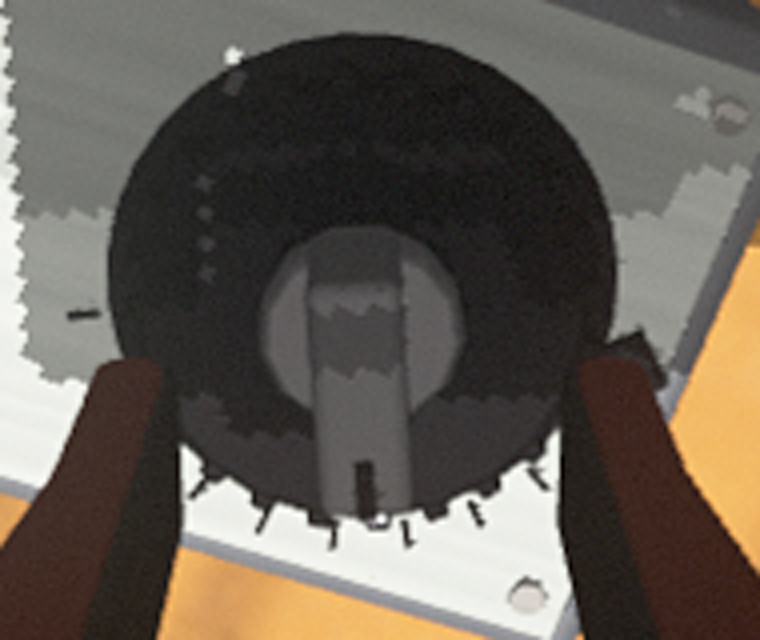

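>>> carry_out:
  targets: [0,-0.5,10,-1.5,0.5,0,0,10,0,0.5,0,0,10,0,0.5,0,0,0,0,0.5,0,0,0,0,0.5]
  squeeze: 12

```text
time: 46.73
ee_pos: [478.0, -324.8, 97.5]
eef_rot: [[-0.457, 0.889, -0.001], [0.889, 0.457, 0.001], [0.001, -0.001, -1.0]]
ft_force: [0.2, -0.3, 0.5]
grip_width: 43.8
```

```bash
python3 -c "
from h import *
goto(478.3,-324.5,96,117)
f=grab('wrist','w40')
i=f['image'][200:400,200:450,::-1];cv2.imwrite('pics/w40c.png',cv2.resize(i,None,fx=3,fy=3,interpolation=cv2.INTER_CUBIC))"
```

```text
pose [ 478.  -324.8   97.5] 117.2 | roll 0.2 (rows>=1) before-roll dx,dy 0.1 0.4 after-roll 0.1 0.4 dz 1.5 rows>=1 q6 approx -61
```

View pics/w40c.png

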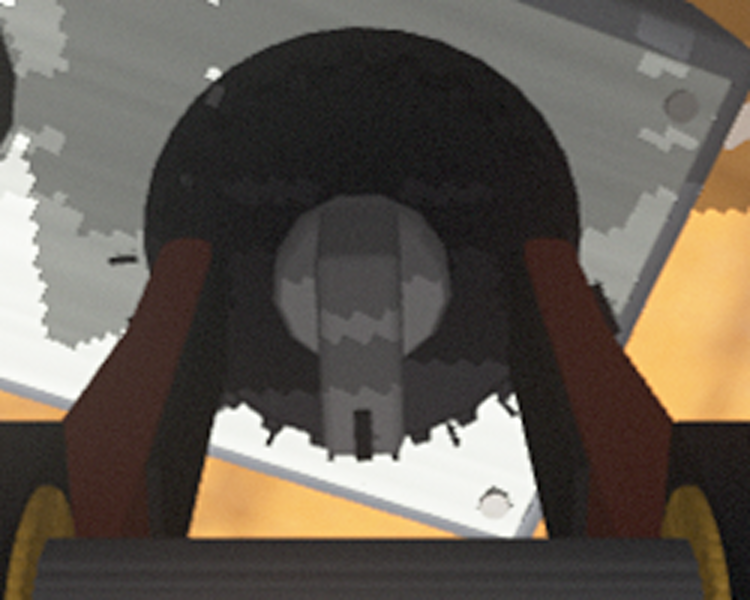

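>>> carry_out:
  targets: [0,-1,0.5,0,0.7,0,0,0,0,0.8,0,0,0,0,1,0,0,0,0,1,0,0,0,0,1]

```text
time: 47.2
ee_pos: [477.5, -325.5, 97.7]
eef_rot: [[-0.458, 0.889, 0.0], [0.889, 0.458, -0.0], [-0.0, 0.0, -1.0]]
ft_force: [0.5, -0.9, 0.4]
grip_width: 14.0
```

```bash
python3 -c "
from h import *
goto(478.3,-324.5,96,117)
f=grab('wrist','w41')
i=f['image'][200:400,200:450,::-1];cv2.imwrite('pics/w41c.png',cv2.resize(i,None,fx=3,fy=3,interpolation=cv2.INTER_CUBIC))"
```

```text
pose [ 477.5 -325.5   97.7] 117.2 | roll 0.2 (rows>=1) before-roll dx,dy 0.5 1.2 after-roll 0.5 1.2 dz 1.7 rows>=1 q6 approx -61
```

View pics/w41c.png

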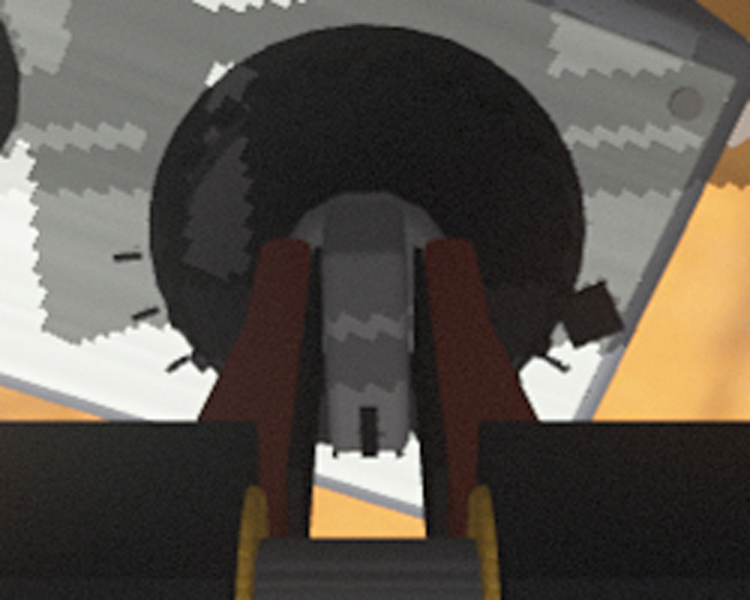

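>>> carry_out:
  targets: [0,0,0,0,1,0,0,0,0,1,0,0,0,0,1]

```text
time: 47.5
ee_pos: [477.3, -325.5, 97.6]
eef_rot: [[-0.458, 0.889, -0.0], [0.889, 0.458, -0.0], [-0.0, -0.0, -1.0]]
ft_force: [-0.8, 0.5, 2.3]
grip_width: 12.2
```

>>> carry_out:
  targets: [0,0,0,-5,1,0,0,0,-5,1,0,0,0,-5,1,0,0,0,-5,1,0,0,0,0,1]

```text
time: 47.92
ee_pos: [477.4, -325.4, 97.7]
eef_rot: [[-0.736, 0.677, 0.0], [0.677, 0.736, -0.0], [-0.0, 0.0, -1.0]]
ft_force: [-0.3, 0.7, 2.1]
grip_width: 12.0
```

```bash
python3 -c "
from h import *
goto(478.3,-324.5,96,187)
f=grab('wrist','w42')
i=f['image'][200:400,200:450,::-1];cv2.imwrite('pics/w42c.png',cv2.resize(i,None,fx=3,fy=3,interpolation=cv2.INTER_CUBIC))"
```

```text
pose [ 477.4 -325.4   97.7] 137.4 | roll -49.6 (rows>=7) before-roll dx,dy -0.0 1.3 after-roll -1.0 0.8 dz 1.7 rows>=1 q6 approx -131
```

View pics/w42c.png

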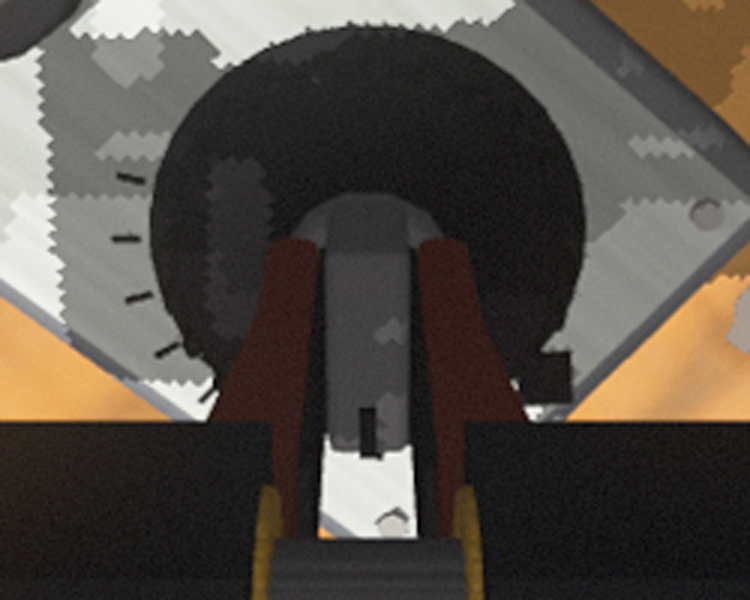

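>>> carry_out:
  targets: [0,0,0,-6,1,0,0,0,-6,1,0,0,0,-6,1,0,0,0,-6,1,0,0,0,-6,1,0,0,0,-6,1,0,0,0,-6,1,0,0,0,-4,1,0,0,0,0,1,0,0,0,0,1]

```text
time: 48.8
ee_pos: [477.5, -325.2, 97.6]
eef_rot: [[-0.999, -0.053, 0.0], [-0.053, 0.999, 0.0], [-0.0, 0.0, -1.0]]
ft_force: [-0.0, 2.5, 2.5]
grip_width: 12.2
```

```bash
python3 -c "
from h import *
goto(478.3,-324.5,96,187)
f=grab('wrist','w43')
i=f['image'][200:400,200:450,::-1];cv2.imwrite('pics/w43c.png',cv2.resize(i,None,fx=3,fy=3,interpolation=cv2.INTER_CUBIC))
s=grab('scene');i=s['image'][320:420,310:440,::-1];cv2.imwrite('pics/s43c.png',cv2.resize(i,None,fx=6,fy=6,interpolation=cv2.INTER_CUBIC))"
```

```text
pose [ 477.5 -325.2   97.6] -177.0 | roll -4.0 (rows>=1) before-roll dx,dy -0.8 0.7 after-roll -0.9 0.6 dz 1.6 rows>=1 q6 approx -131
```

View pics/w43c.png

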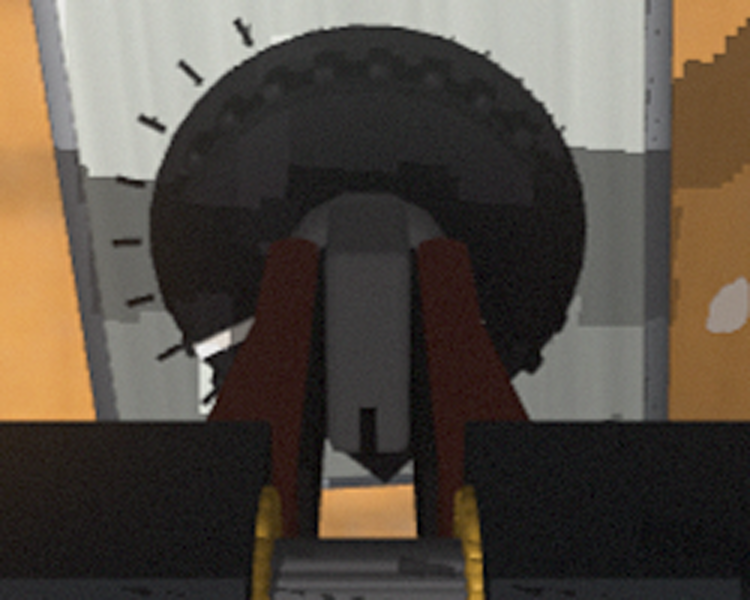

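View pics/s43c.png

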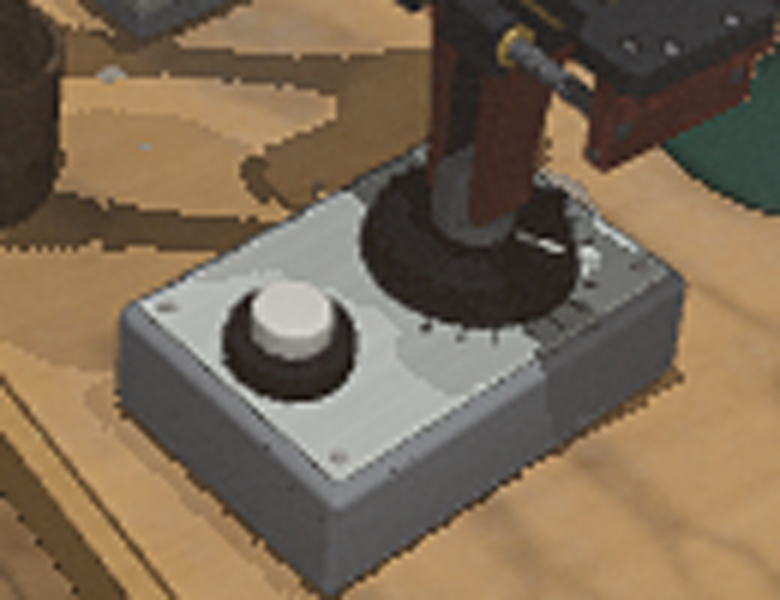

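>>> carry_out:
  targets: [0,0,0,-4.5,1,0,0,0,0,1,0,0,0,0,1]

```text
time: 49.15
ee_pos: [477.5, -325.2, 97.6]
eef_rot: [[-0.991, -0.132, 0.0], [-0.132, 0.991, 0.0], [-0.0, 0.0, -1.0]]
ft_force: [-0.5, 3.2, 3.8]
grip_width: 12.1
```

>>> carry_out:
  targets: [0,0,0,0,0.6,0,0,0,0,0.6,0,0,0,0,0.6,0,0,-15,0,0.5,0,0,-25,0,0.5,0,0,-30,0,0.5,0,0,-30,0,0.5,0,0,0,0,0.5,0,0,0,0,0.5]

```text
time: 49.9
ee_pos: [478.1, -326.3, 199.8]
eef_rot: [[-0.991, -0.134, 0.004], [-0.134, 0.991, -0.003], [-0.003, -0.004, -1.0]]
ft_force: [0.3, 0.2, -1.1]
grip_width: 44.0
```

```bash
python3 -c "
from h import *
goto(478.3,-324.5,96,187)
f=grab('wrist','w44')
i=f['image'][150:310,200:440,::-1];cv2.imwrite('pics/w44c.png',cv2.resize(i,None,fx=3.2,fy=3.2,interpolation=cv2.INTER_CUBIC))"
```

```text
pose [ 478.1 -326.3  199.8] -172.3 | roll 0.7 (rows>=1) before-roll dx,dy -0.5 1.7 after-roll -0.4 1.7 dz 103.8 rows>=1 q6 approx -131
```

View pics/w44c.png

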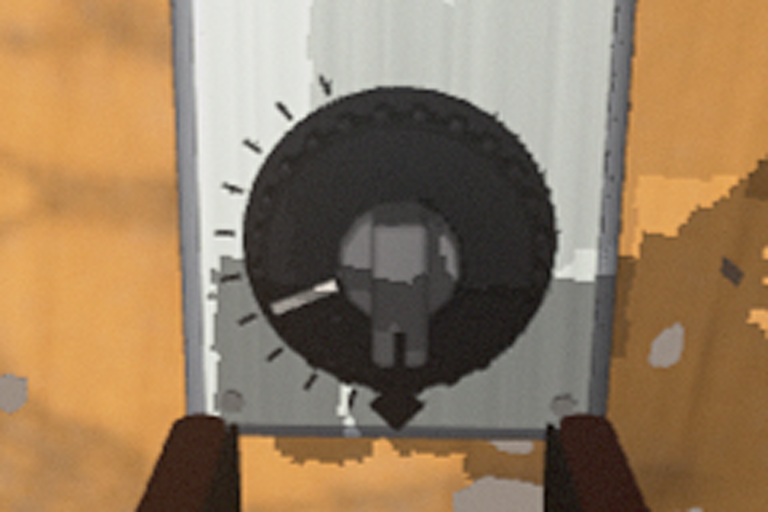

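```bash
python3 -c "
from h import *
f=grab('wrist')
c=lambda x,y,z:ray(f,200+x/3.2,150+y/3.2,z)[:2]
ang=lambda a,b:np.degrees(np.arctan2(b[1]-a[1],b[0]-a[0]))
a,b=c(399.5,222,93),c(400.5,366,93);ax=(a+b)/2
print('bar',ang(a,b),np.hypot(*(a-b)),ax)
d=c(397.5,404,52);print('diamond',ang(ax,d),np.hypot(*(d-ax)))
m=c(273,309,65);m2=c(337,286,65);print('mark',m,ang(ax,m),np.hypot(*(m-ax)),ang(m2,m))
e=[c(190,0,50),c(204,414,50),c(616,0,50),c(598,414,50)]
print('box edges',ang(e[0],e[1]),ang(e[2],e[3]))
for n in ['knob_grip','ring_mark','start_top']:
  for r in viewer.spot_point('wrist',n)[:1]: print(n,round(r['score'],2),np.round(r['location'],1))
g=grab('top')
for n in ['ring_mark','knob_grip','start_top']:
  for r in viewer.spot_point('top',n)[:1]: print(n,round(r['score'],2),np.round(r['location'],1))
"
```

```text
bar 8.205883099193855 31.653809465314367 [ 475.762061   -324.10432546]
diamond 7.29095594419368 42.03592565650376
mark [ 492.09423834 -351.68151937] -59.36450123569668 32.05061061608996 -61.71491269763347
box edges 6.904774606512174 8.266716606866138
knob_grip 0.68 [ 476.5 -322.4   78.2]
ring_mark 0.67 [ 494.1 -351.5   63.1]
start_top 0.65 [ 393.  -338.1   72.8]
ring_mark 0.26 [ 444.8 -325.9   -0.8]
start_top 0.6 [ 388.9 -333.2   72.4]
```

The pointer is at the diamond (bar 8.2°, diamond 7.3°), and the ring line is unchanged at about (492,-352). Next I'll close the fingers and press the start button.

>>> carry_out:
  targets: [29,0.7,0,0,1,29,0.7,0,0,1,28,0.8,0,0,1,0,0,20,0,1,0,0,20,0,1,0,0,20,0,1,0,0,20,0,1,0,0,0,0,1,0,0,0,0,1,0,0,0,0,1]

```text
time: 51.18
ee_pos: [392.2, -335.1, 118.7]
eef_rot: [[-0.991, -0.135, 0.001], [-0.135, 0.991, -0.001], [-0.001, -0.001, -1.0]]
ft_force: [0.0, -0.0, -0.3]
grip_width: 0.7
```

```bash
python3 -c "
from h import *
goto(392.7,-336,92,187.7)
f=grab('wrist','w45')
s=grab('scene');i=s['image'][300:420,280:440,::-1];a=cv2.resize(i,None,fx=3.5,fy=3.5,interpolation=cv2.INTER_CUBIC)
cv2.imwrite('pics/s45c.png',a)"
```

```text
pose [ 392.2 -335.1  118.7] -172.3 | roll 0.0 (rows>=1) before-roll dx,dy -0.3 -0.9 after-roll -0.3 -0.9 dz 26.7 rows>=1 q6 approx -138
```

View pics/s45c.png

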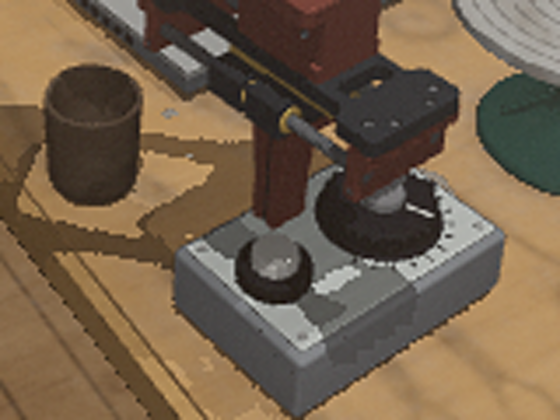

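View pics/w45.png

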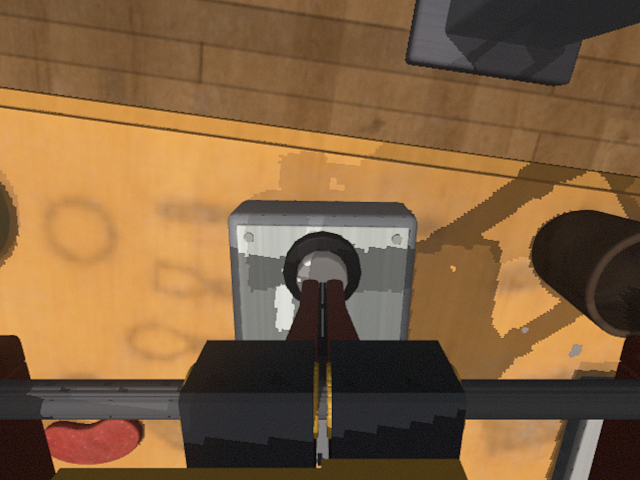

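>>> carry_out:
  targets: [0,0,10,0,1,0,0,8,0,1,0,0,4,0,1,0,0,0,0,1,0,0,0,0,1]

```text
time: 51.7
ee_pos: [391.6, -334.6, 94.9]
eef_rot: [[-0.991, -0.135, -0.001], [-0.135, 0.991, 0.001], [0.001, 0.001, -1.0]]
ft_force: [-0.2, -0.1, 0.3]
grip_width: 0.7
```

>>> carry_out:
  targets: [0,0,2,0,1,0,0,2,0,1,0,0,0,0,1]

```text
time: 51.95
ee_pos: [392.0, -334.9, 91.6]
eef_rot: [[-0.991, -0.135, 0.0], [-0.135, 0.991, -0.0], [-0.0, -0.0, -1.0]]
ft_force: [-0.2, 0.6, 2.9]
grip_width: 0.7
```

>>> carry_out:
  targets: [0,0,2,0,1,0,0,0,0,1]

```text
time: 52.12
ee_pos: [392.0, -335.0, 89.7]
eef_rot: [[-0.991, -0.135, 0.0], [-0.135, 0.991, -0.0], [-0.0, -0.001, -1.0]]
ft_force: [-0.2, 1.3, 3.8]
grip_width: 0.3
```

>>> carry_out:
  targets: [0,0,2,0,1,0,0,1,0,1,0,0,0,0,1]

```text
time: 52.37
ee_pos: [392.1, -335.0, 88.2]
eef_rot: [[-0.991, -0.135, 0.001], [-0.135, 0.991, -0.001], [-0.001, -0.001, -1.0]]
ft_force: [-3.4, 2.2, 11.5]
grip_width: 0.5
```

>>> carry_out:
  targets: [0,0,1,0,1,0,0,1,0,1,0,0,0,0,1]

```text
time: 52.62
ee_pos: [392.1, -335.0, 88.0]
eef_rot: [[-0.991, -0.135, 0.001], [-0.135, 0.991, -0.002], [-0.001, -0.002, -1.0]]
ft_force: [-6.0, 6.1, 19.7]
grip_width: 0.4
```

```bash
python3 -c "
from h import *
s=grab('scene');i=s['image'][300:420,280:440,::-1];a=cv2.resize(i,None,fx=4.5,fy=4.5,interpolation=cv2.INTER_CUBIC)
cv2.imwrite('pics/s46c.png',a)"
```

```text
(no output)
```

View pics/s46c.png

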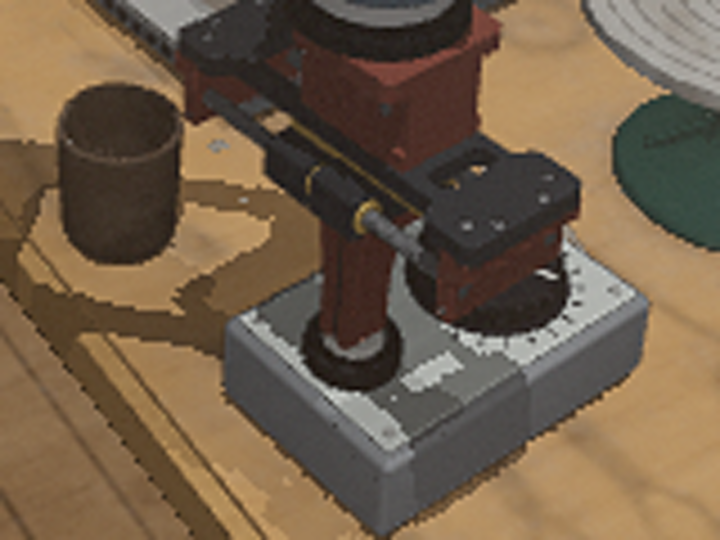

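The button is fully down: the stop was reached, travel is about 6 mm, and the force rose past the spring force. Now I'll let go.

>>> carry_out:
  targets: [0,0,-4,0,1,0,0,-10,0,1,0,0,-30,0,1,0,0,-35,0,1,0,0,-35,0,1,15,0,0,0,1,0,0,0,0,1,0,0,0,0,1]

```text
time: 53.33
ee_pos: [376.8, -336.9, 197.9]
eef_rot: [[-0.991, -0.134, -0.0], [-0.134, 0.991, 0.0], [0.0, 0.0, -1.0]]
ft_force: [-0.0, 0.6, -1.1]
grip_width: 0.2
```

```bash
python3 -c "
from h import *
print(tform())
f=grab('wrist','w47');g=grab('top');s=grab('scene')
i=s['image'][180:420,250:450,::-1];a=cv2.resize(i,None,fx=2,fy=2,interpolation=cv2.INTER_CUBIC)
j=g['image'][180:330,310:530,::-1];b=cv2.resize(j,(704,480),interpolation=cv2.INTER_CUBIC)
cv2.imwrite('pics/fin_a.png',a);cv2.imwrite('pics/fin_b.png',b)
for m in moulds(g,76):
  if 300<m[2][0]<720 and -150<m[2][1]<150: print(m)
for t in ['tall_pot']:
  print([(r['location'],r['score']) for r in viewer.spot_point('scene',t)[:1]])
for n in ['ring_mark','knob_grip','start_top']:
  for r in viewer.spot_point('scene',n)[:1]: print(n,round(r['score'],2),np.round(r['location'],1))
"
```

```text
(array([ 376.8223836 , -336.89608087,  197.88725473]), np.float64(-172.31013527528478))
([386.0, 234.0], 1170, [585.6, -52.8, 175.8, 62.1, 5.6])
([346.0, 220.0], 600, [628.0, 58.0, 84.3, 62.0, 6.2])
([352.0, 255.0], 596, [528.8, 45.4, 84.7, 62.2, 6.2])
[([373.5, -161.1, -0.3], 0.71)]
ring_mark 0.58 [ 489.8 -350.2   63.6]
knob_grip 0.79 [ 476.8 -326.9   81.3]
start_top 0.47 [ 392.2 -334.1   74.3]
```

View pics/fin_a.png

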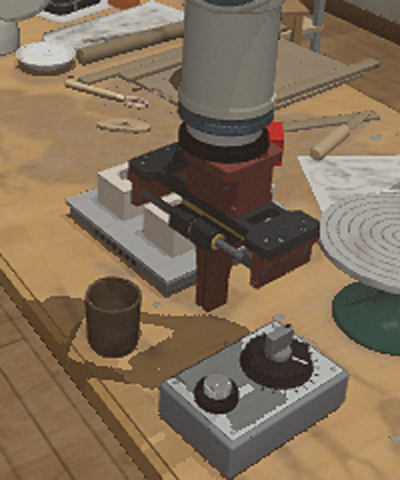

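View pics/w47.png

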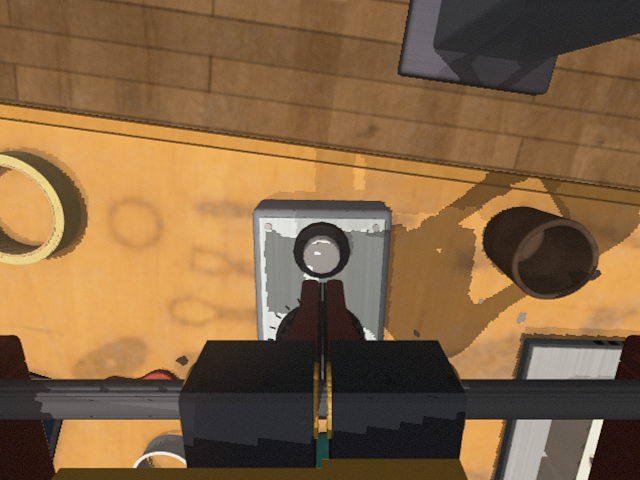

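View pics/fin_b.png

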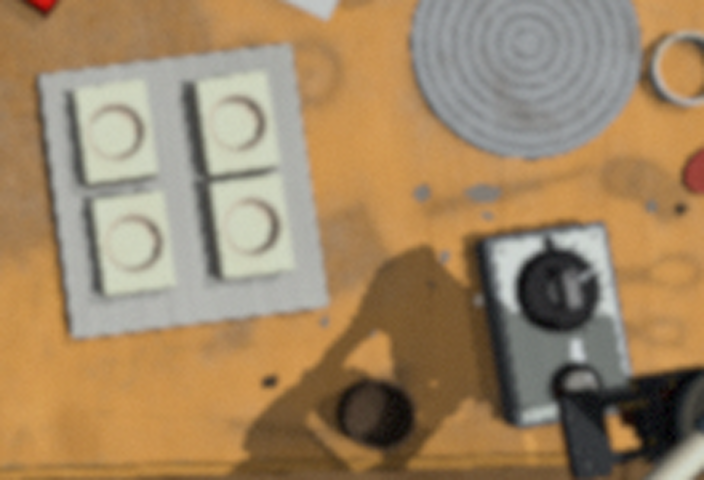

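```bash
python3 -c "
from station import *
from station import workorder
print(workorder.hand_in())"
```

```text
the job is handed in; nothing more can be done
None
```

All four moulds are on the drying plate with their hollows up, the knob is at the diamond mark, and the start button was pressed fully and released. I handed the job in at about 53 s of the 210 s allowed; the hand-in gives no verdict.

**Moulds**
- **Turning over:** Three moulds lay with the hollow down. I gripped each by one end, swung it upright and laid it over on the plate. The fourth already had its hollow up and I carried it across flat.
- **Knock:** One mould was knocked against another partway through. I measured it again before picking it up.
- **Final check:** The top view shows four moulds flat in two rows of two, hollows up and fully on the plate. The two in the right-hand column are only about 7 mm apart, but they are not touching.

**Knob and ring**
- **Knob:** I turned it by about 70°. The pointer measures 8.2° against 7.3° for the diamond mark, so it is within about 1°.
- **Ring:** The white line is still where it was, at about (492, −351) mm before and after, within the 2–4 mm measuring error. One top-camera detection disagreed, but it scored only 0.26 and put the line at table height, so I ignored it.

**Start button:** It went down about 6 mm to its stop. The force reached about 20 N, well past the 5 N spring, and the button came back up when I let go.

**Clay pot:** It is still upright at about (373, −161) mm, within measuring error of where it started.

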